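# Pry the filter cover off the air pump

## Robot

A 6-joint arm with a two-finger parallel gripper is mounted at the origin on the work surface. World frame = base frame: x ahead of the robot, y to its left, z up, the work surface at z = 0. Lengths are in mm, angles in rad, forces in N, time in s.
With the tool pointing down it reaches from about 350 to 775 mm from the base axis. Payload 7.3 kg.
Tool frame: the origin (TCP) lies midway between the tips of the shut fingers; the grasp point (between the pads) lies 19 mm behind it (grasp_offset is the z of the grasp point in the tool frame, in mm); z points along the fingers, y is the direction in which the jaws open and shut (so a half turn about z gives the same grasp; the last joint's range is limited). The gripper opens to 92 mm and grips with 3 to 60 N. Pads are 19 mm wide; open, the fingers measure 130 mm over their backs; the gripper's body (75 mm by 190 mm) begins 47 mm behind the grasp point.
Start: joints at [0.955, 0.342, 1.524, -0, 1.275, -0.146], TCP at [237.661, 468.147, 226.741] pointing down, gripper open.
Joint ranges: [-2.53, 2.53], [-0.77, 2.02], [0.04, 2.7], [-1, 4.14], [0.28, 2.66], [-3.11, 3.11]. Speed limits (rad/s): [2.57, 2.57, 3.14, 3.14, 3.14, 3.14].

## Interface

Orientations are given as [roll, pitch, yaw] about the fixed x, y, z axes, in that order (R = Rz(yaw) Ry(pitch) Rx(roll)).
In Python, from plant import get_obs, capture, camera_model, close_job, boxes_of, regions_of, place_of, grasp_offset gives the robot as it stands. The module is installed in compiled form; this text tells all that it offers.
- The arm moves only by the tool send_rows, never from a script. Its argument "targets" is a list that holds one entry, the list of rows, each a list of 7 numbers: the turn, a rotation vector about the tool's x, y, z in degrees, then the shift along the tool's x, y, z in mm, then the closure, from -1 (fully open) to 1 (shut). A call has 1 to 5 rows; each row is the pose to reach, as a shift and turn from the pose commanded when the call began, along the tool's axes at that moment; what a row does not reach only later rows make up. A row lasts 1/12 s, in which the tool goes at most 41.7 mm and 7.16 degrees, less where a joint would pass 70% of its speed; a pose out of reach is approached as far as the arm can. A call with a gripper value outside its range is refused whole. The fingers move at their own pace and stop on an object; the grip force is fixed at half the most. Time passes only in rows, so rows that repeat a pose let the fingers close. It gives the time, the measured TCP pose, the force and the opening at its end, in the units of the state.
- get_obs(): the state, without advancing time (a new reading comes with each control period).
- capture(name): name is "side" or "top"; returns the picture (384x512x3 uint8, red, green, blue); there is no depth.
- camera_model(name): a dict with "K" (3x3 intrinsics, pixels), "world_to_cam" (4x4, takes a point from world to camera coordinates). Camera axes: x right, y up, looking along -z (the intrinsics and any distortion apply to the point x, -y, -z); pixel columns grow to the right and rows downward; lengths in mm; the calibration is good to about 2 mm. A picture is of the moment at which its call begins. camera_model takes no time and is no camera call.
- close_job(): hands the job in, once; it reports no verdict.
Trained networks look in the newest picture that a camera, given by its name, has taken for a name from the list of things; names that differ only in an ending like _2 or _b are one class to them, and where a whole thing is asked for, a point or a joint stands for the part that bears it (a point fixed in the world has none). Each returns a list of dicts, best first, with "conf" (0 to 1); they miss things now and then, are a little off and sometimes report something else, mostly with a low value. They report only what shows in the picture. A call takes as long as a camera call. They do not tell look-alikes from the thing itself.
- boxes_of(label, camera): "location" ([row, column] in pixels, amid what is visible of it).
- regions_of(label, camera): "region" (384x512 bool, what is visible of it) and "location" ([row, column] in pixels, amid what is visible of it).
- place_of(label, camera): "location" ([row, column] in pixels: a listed point, or the origin of a listed thing).
The state is a dict: "time": time; "joint_positions": joint angles; "dq": joint speeds; "tau": joint torques, N m; "tool_pos": TCP position; "tcp_rot": TCP orientation; "contact_force": force on the tool from outside, world axes, zero at the start; "moment": the same for the moment, N m; "grip_width": finger opening in mm.
Only numpy, scipy, OpenCV 4.12 (cv2) and the standard library are available. Lean on these libraries where they do the work, as an engineer would, in place of code of your own. Each camera call takes 0.05 s, during which the arm holds its last target.

## Task

Draw the pry lever out of its sleeve by its steel shank, lay it on the bench, then take it again by its yellow handle and lever up the front edge of the blue filter cover at the pump's notch until it pops loose, keeping your fingers off the cover while it is snapped in. Lay the lever on the bench clear of pump and sleeve, then lift the cover off and lay it flat and square on the narrow sloped rest, outer face up, down by the lip. Leave the bottle, jar and beaker where they stand.

Things in the scene. Friction and masses are not known exactly. Their poses are not given: they have to be found in the camera images.
- lever_center (a point): Pry lever, 180 mm long, about 80 g: centre of its yellow handle (90 long x 20 wide x 18 mm tall). x runs along the lever to the blade, z up. A steel shank, 12 wide x 8 mm tall, runs from x = +45 to +95 mm, then a flat blade, 14 wide x 3 mm thick, to the tip at +135 mm, all centred at this height. At the start the handle lies in the sleeve, shank and blade stick out.
- lever_tip (a point): Middle of the end of the lever's blade, 135 mm from the handle's centre.
- sleeve_center (a point): Fixed grey roofed tunnel that hides the lever's handle at the start: 92 mm long (x), 42 wide, 33 mm tall; the point is its centre, 16.5 mm above the bench. The tunnel, 30 wide x 27 mm high, is open at +x only; x is the way to draw the lever out. The handle is clear after about 95 mm.
- pump_notch (a point): Middle of the outer edge of the black notch floor in the pump's upright front face, 90.5 mm above the bench: the fulcrum. x points level into the notch, z up. The notch is 26 mm wide. Between its floor and the seated cover's front edge, which starts 9.5 mm in, is a slot 6.5 mm high; a blade can go in 29 mm (24 is good). Levering: press the handle down about this edge.
- pump: Fixed white air pump, 245 x 130 mm, origin on the bench under the seated cover's centre, x as for the notch. Deck round the cover 102.5 mm above the bench; behind it a grey motor hump up to 130 mm high (x 85 to 175 mm). A spring catch behind the notch holds the cover: about 10 N at its front edge, it lets go at 20 to 27 degrees of lever tilt (blade 24 mm in) and then keeps the cover popped up.
- cover_center (a point): Blue filter cover, about 60 g: centre of its plate, 72 (x) x 50 (y) x 8 mm (z). z points out of the outer face, x away from the notch. Under the plate is a plug 15.5 mm deep, x -16 to +31 mm, 35 mm wide; its flat underside is 19.5 mm below this point. Seated, the plate's top is 2.5 mm above the deck.
- cover_front (a point): Middle of the plate's lower front edge, at the notch, 36 mm from the plate's centre. It is 6.5 mm above the notch point while seated, about 17 mm once popped: the cover then tilts front up about 0.15 rad, rear edge still in its recess; take it from above by its long sides (50 mm apart), some 16 mm ahead of its centre, and lift it straight out.
- rest_face: Green face of the fixed sloped rest: 64 mm long, only 28 mm wide, 68 mm above the bench, falling 0.38 rad towards +x, away from the robot. Origin near its middle, z normal to it, x down the slope. Its lip, 6 mm high, has its inner side at x = +24 mm. With the cover flat on it, x axes alike, plug against the lip, the cover's plate centre is at x -7, y 0, z +19.5 mm. Foot 100 x 60 x 8 mm.
- flask: Amber bottle, 60 mm across, 130 mm tall, origin at its underside; leave it standing.
- jar: White jar with red cap, 64 mm across, 85 mm tall, origin at its underside; leave it standing.
- beaker: Glass beaker, 68 mm across, 85 mm tall, origin at its underside; leave it standing.
Things that resemble listed ones, but are neither listed nor needed, are in the scene too. There is more than one size of the part that bears lever_center; the job needs the smallest.

How it is judged:
By the outcome, as a careful person would: the job done as asked, in the order asked, and still so for the second after the job is handed in, with the robot touching nothing.
It also fails if it takes over 72 s, if anything falls off the work surface, if the arm or the gripper's body presses on something with over 40 N, if the wrist force passes 120 N, or if a joint passes its speed limit or range.

## Working session

There is one attempt and no reset: what is moved stays moved. The work goes in short steps, Python scripts to look and compute and a tool call to move; the robot and the scene stay as the last step left them, time stands still between calls to the robot, and variables do not carry over. Pictures are saved under pics/ and viewed, and the job is handed in when it is done.

Besides the shell and the picture viewer there is one more tool, called after ">>>" as name(argument=value, ...), one argument or row to a line, values as JSON. send_rows: Moves the arm, as the interface text tells. Its arguments: {"type":"object","properties":{"targets":{"type":"array","items":{"type":"array","items":{"type":"array","items":{"type":"number"}}}}},"required":["targets"]}

```bash
ls; mkdir -p pics
python3 - <<'E'
from plant import *
import cv2,numpy as np
print(get_obs(), grasp_offset)
for n in ["side","top"]:
    im=capture(n); cv2.imwrite(f"pics/{n}0.png",cv2.resize(im[:,:,::-1],(768,576)))
    np.save(f"pics/{n}0.npy",im)
    m=camera_model(n); print(n,m)
E
```

```text
pics
{'time': 0.0, 'joint_positions': array([ 9.55016290e-01,  3.42693061e-01,  1.52499457e+00,  1.93550699e-05,
        1.27537498e+00, -1.46017647e-01]), 'dq': array([-1.40159029e-03,  6.13634609e-04, -7.97239120e-05, -1.24282621e-03,
       -1.30263846e-03, -9.78936385e-05]), 'tau': array([ 2.37043561e-03, -4.31246209e+01, -2.44228417e+01,  7.20440643e-02,
        5.58807410e-02, -1.31952056e-04]), 'tool_pos': array([237.41017587, 467.81758303, 226.06818188]), 'tcp_rot': array([-3.14014104e+00, -2.32188429e-04,  2.67182445e+00]), 'contact_force': array([ 0.4227044 , -0.03224062,  1.28287243]), 'moment': array([-0.03314971, -0.00987641, -0.01369573]), 'grip_width': 92.1968458568625} -18.8
side {'K': array([[441.00388862,   0.        , 256.82016626],
       [  0.        , 441.00388862, 189.33222028],
       [  0.        ,   0.        ,   1.        ]]), 'world_to_cam': array([[ 9.98969996e-01, -4.33121861e-02,  1.35278060e-02,
        -4.66947118e+02],
       [ 1.19825800e-02,  5.39353361e-01,  8.41994281e-01,
        -5.75008029e+01],
       [-4.37648807e-02, -8.40964926e-01,  5.39316817e-01,
        -1.48225582e+03],
       [ 0.00000000e+00,  0.00000000e+00,  0.00000000e+00,
         1.00000000e+00]])}
top {'K': array([[433.3919887 ,   0.        , 259.05971667],
       [  0.        , 433.3919887 , 188.60277314],
       [  0.        ,   0.        ,   1.        ]]), 'world_to_cam': array([[-6.25335274e-04, -9.99995101e-01,  3.06694804e-03,
        -5.32170679e+01],
       [ 9.85314905e-01, -9.24805274e-05,  1.70746972e-01,
        -4.71945547e+02],
       [-1.70745852e-01,  3.12868372e-03,  9.85310137e-01,
        -1.45735596e+03],
       [ 0.00000000e+00,  0.00000000e+00,  0.00000000e+00,
         1.00000000e+00]])}
```

View pics/side0.png

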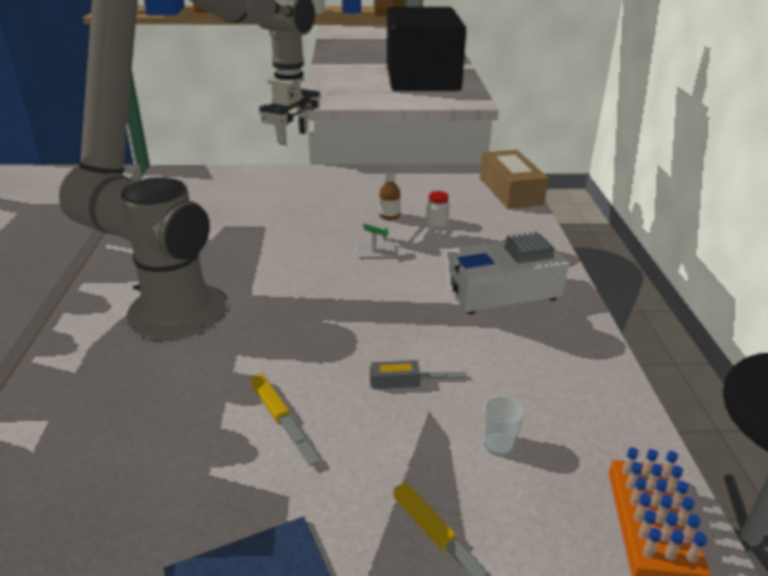

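View pics/top0.png

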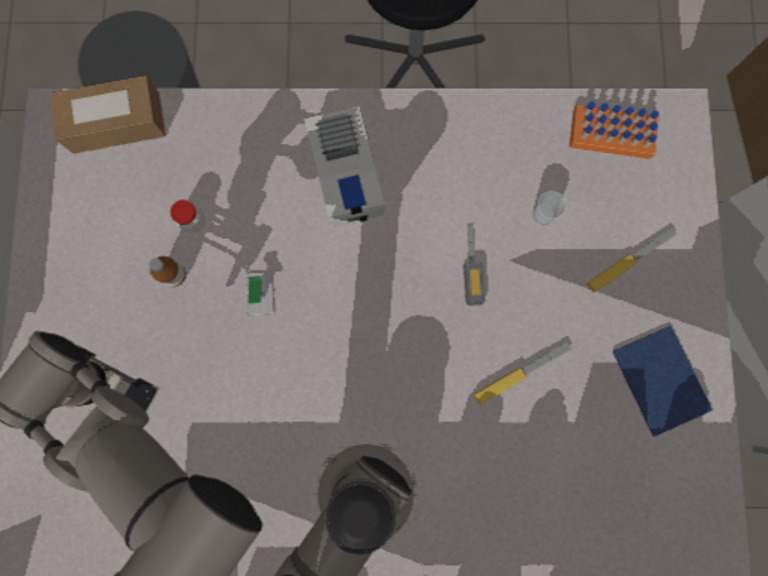

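Lever candidates (768-px top picture) are the one in the sleeve (474,265), the loose big yellow lever (515,385) and the loose big yellow lever (632,255). I choose the one in the sleeve, the smallest, and will check it in a crop.

```bash
cat > h.py <<'E'
from plant import *
import cv2,numpy as np
from scipy.optimize import least_squares
from scipy.spatial.transform import Rotation as R
CM={n:camera_model(n) for n in ("side","top")}
def proj(n,P):
    P=np.atleast_2d(P); m=CM[n]; T=m["world_to_cam"]
    C=P@T[:3,:3].T+T[:3,3]; C=C*[1,-1,-1]
    q=C@m["K"].T
    return q[:,:2]/q[:,2:]   # col,row
def ray(n,uv):
    m=CM[n];T=m["world_to_cam"];d=np.linalg.inv(m["K"])@[uv[0],uv[1],1]; d=d*[1,-1,-1]
    d=T[:3,:3].T@d; o=-T[:3,:3].T@T[:3,3]; return o,d/np.linalg.norm(d)
def onz(n,uv,z):
    o,d=ray(n,uv); return o+d*(z-o[2])/d[2]
def tri(us,ut):
    A=[];b=[]
    os_,ds=ray("side",us);ot,dt=ray("top",ut)
    M=np.zeros((3,3));v=np.zeros(3)
    for o,d in((os_,ds),(ot,dt)):
        Pm=np.eye(3)-np.outer(d,d);M+=Pm;v+=Pm@o
    x=np.linalg.solve(M,v)
    return x, np.linalg.norm(np.cross(x-os_,ds)),
def crop(im,c,r,w,h,s,name):
    c0=max(int(c-w/2),0);r0=max(int(r-h/2),0)
    k=im[r0:r0+h,c0:c0+w,::-1]
    cv2.imwrite("pics/"+name,cv2.resize(k,None,fx=s,fy=s,interpolation=cv2.INTER_CUBIC)); print(name,"origin col,row",c0,r0,"scale",s)
E
python3 - <<'E'
from h import *
for n in ["lever_center","lever_tip","sleeve_center","pump_notch","pump","cover_center","cover_front","rest_face","flask","jar","beaker"]:
    o={}
    for c in("side","top"):
        capture(c) if n=="lever_center" else None
        o[c]=[(np.round(d["location"][::-1],1),round(d["conf"],2)) for d in place_of(n,c)][:4]
    print(n,o)
    for a in o["side"][:3]:
        for b in o["top"][:3]:
            x,e=tri(a[0],b[0]); 
            if e<8: print("   ",np.round(x,1),round(e,1),a[1],b[1])
S=np.load("pics/side0.npy");T=np.load("pics/top0.npy")
crop(S,280,248,130,100,6,"s_sleeve.png");crop(T,316,178,80,80,8,"t_sleeve.png")
crop(S,340,185,130,100,6,"s_pump.png");crop(T,230,110,100,80,7,"t_pump.png")
print(get_obs()["time"])
E
```

```text
lever_center {'side': [(array([280.3, 344.1]), 0.64), (array([177.7, 266.7]), 0.58), (array([316.6, 171.9]), 0.23)], 'top': [(array([408.5, 183.2]), 0.81), (array([335.4, 257.2]), 0.71)]}
    [ 495.9 -581.2   13.5] 0.1 0.64 0.81
    [ 236.2 -315.4   13. ] 1.8 0.58 0.71
lever_tip {'side': [(array([209. , 309.4]), 0.73), (array([313.3, 253.2]), 0.68)], 'top': [(array([451.7, 155.5]), 0.89), (array([379. , 228.6]), 0.73), (array([312.8, 150.8]), 0.64)]}
    [ 332.  -470.4   11.5] 4.0 0.73 0.73
    [ 621.6 -248.4   -6.4] 2.4 0.68 0.64
sleeve_center {'side': [(array([262. , 253.3]), 0.66), (array([332. , 294.4]), 0.2)], 'top': [(array([315.9, 190.6]), 0.56), (array([117.1, 182.7]), 0.34)]}
    [ 471.3 -254.9    3.1] 0.1 0.66 0.56
pump_notch {'side': [(array([301.5, 179. ]), 0.6)], 'top': [(array([236.7, 140.2]), 0.59)]}
    [624.1  22.8  88.1] 6.9 0.6 0.59
pump {'side': [(array([315.4, 198.8]), 0.95), (array([292.1, 146.6]), 0.19)], 'top': [(array([235. , 137.7]), 0.86), (array([362.5, 143.6]), 0.54)]}
    [670.7  33.8  -3.1] 3.3 0.95 0.86
    [ 531.6 -330.3  390.1] 2.4 0.19 0.54
cover_ce
[... 296 characters left out ...]
e {'side': [(array([252.7, 152.9]), 0.43)], 'top': [(array([169.3, 190.8]), 0.56), (array([365.6, 143.1]), 0.56), (array([234.2, 131.9]), 0.25)]}
    [461.  251.4  65.2] 0.8 0.43 0.56
flask {'side': [(array([259.8, 147.6]), 0.79)], 'top': [(array([114.5, 183.1]), 0.68)]}
    [502.1 468.4 -23.8] 1.2 0.79 0.68
jar {'side': [], 'top': [(array([127.4, 144.2]), 0.75), (array([235.4, 135.3]), 0.74)]}
beaker {'side': [(array([332.8, 296.9]), 0.66)], 'top': [(array([364.3, 141.2]), 0.9)]}
    [ 648.5 -433.2    6.2] 2.9 0.66 0.9
s_sleeve.png origin col,row 215 198 scale 6
t_sleeve.png origin col,row 276 138 scale 8
s_pump.png origin col,row 275 135 scale 6
t_pump.png origin col,row 180 70 scale 7
1.3
```

View crops.

View pics/s_sleeve.png

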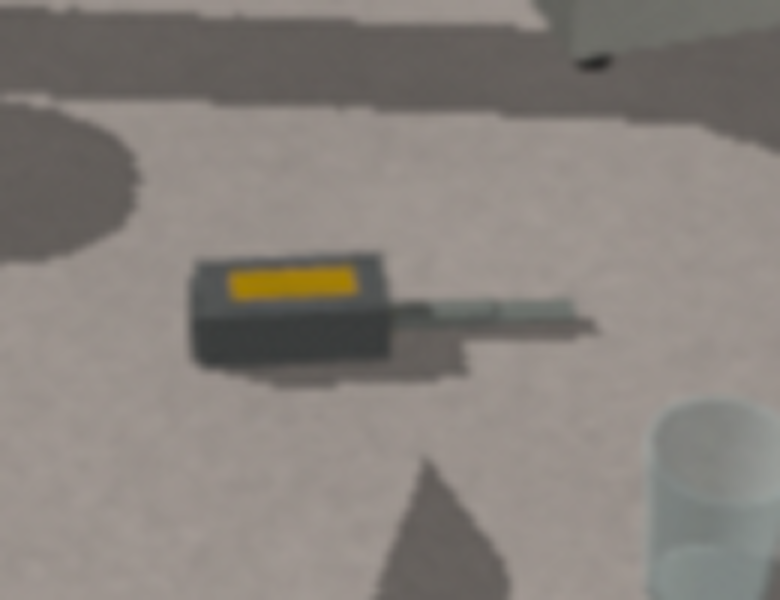

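View pics/t_sleeve.png

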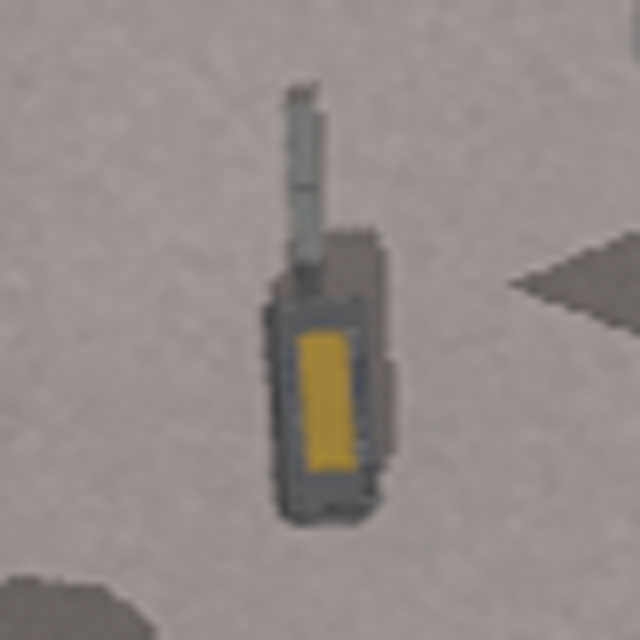

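View pics/s_pump.png

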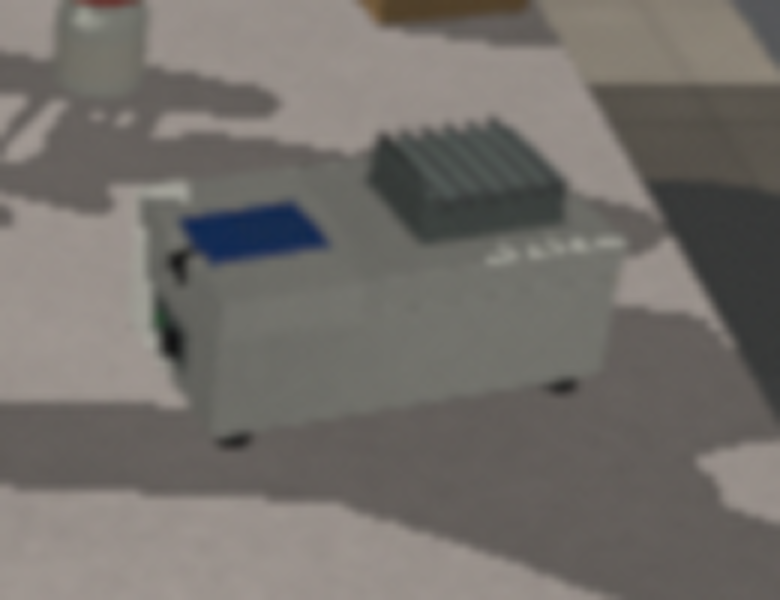

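View pics/t_pump.png

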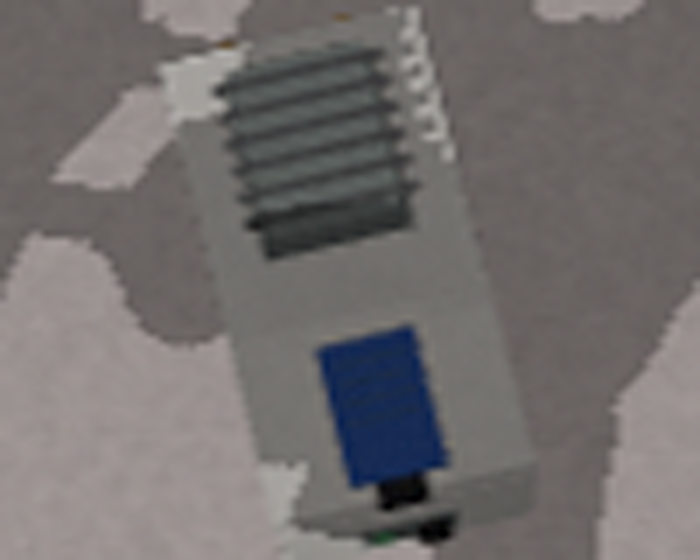

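The crops confirm the choice: the sleeve one at (316,178) in the raw top picture has the narrow shank and blade sticking out of a grey tunnel with a yellow roof label. The two loose levers are clearly bigger. Next, the cover and rest need finer measurement.

```bash
cat > fit.py <<'E'
from h import *
def alpha(im,kind):
    f=cv2.GaussianBlur(im.astype(float),(0,0),.01) if False else im.astype(float)
    if kind=="blue": a=f[...,2]-f[...,0]
    if kind=="green": a=f[...,1]-(f[...,0]+f[...,2])/2
    if kind=="yellow": a=(f[...,0]+f[...,1])/2-f[...,2]
    return a
def render(uv,roi,ss=8,blur=.6):
    c0,r0,w,h=roi
    m=np.zeros((h*ss,w*ss),np.uint8)
    p=((uv-[c0,r0]+.5)*ss*16-8).round().astype(np.int32)   # pixel centre convention
    cv2.fillConvexPoly(m,cv2.convexHull(p.reshape(-1,1,2)),255,shift=4)
    m=cv2.resize(m.astype(np.float32)/255,(w,h),interpolation=cv2.INTER_AREA)
    return cv2.GaussianBlur(m,(0,0),blur)
def fitpoly(ims,kind,pts_fn,p0,rois,cams=("side","top"),blur=.6,steps=None):
    A={c:alpha(ims[c],kind) for c in cams}
    def res(p):
        out=[]
        for c in cams:
            c0,r0,w,h=rois[c]
            a=A[c][r0:r0+h,c0:c0+w]; m=render(proj(c,pts_fn(p)),rois[c],blur=blur)
            X=np.stack([m.ravel(),np.ones(m.size)],1); k=np.linalg.lstsq(X,a.ravel(),rcond=None)[0]
            out.append((a.ravel()-X@k)/max(k[0],5))
        return np.concatenate(out)
    from scipy.optimize import minimize
    f=lambda p:np.sum(res(p)**2)
    steps=np.array(steps)
    s=np.vstack([p0]+[np.array(p0)+np.eye(len(p0))[i]*steps[i] for i in range(len(p0))])
    r=minimize(f,p0,method="Nelder-Mead",options=dict(initial_simplex=s,xatol=1e-3,fatol=1e-5,maxiter=1500))
    s=np.vstack([r.x]+[r.x+np.eye(len(p0))[i]*steps[i]*-.4 for i in range(len(p0))])
    r=minimize(f,r.x,method="Nelder-Mead",options=dict(initial_simplex=s,xatol=1e-3,fatol=1e-5,maxiter=1500))
    return r.x,r.fun
def rect(cx,cy,z,yaw,L,W):
    c,s=np.cos(yaw),np.sin(yaw);q=np.array([[L,W],[L,-W],[-L,-W],[-L,W]])/2
    return np.c_[q@np.array([[c,s],[-s,c]])+[cx,cy],np.full(4,z)]
def load(k): return {c:np.load(f"pics/{c}{k}.npy") for c in("side","top")}
E
python3 - <<'E'
from fit import *
ims=load(0)
for cams in (("side",),("top",),("side","top")):
    p,f=fitpoly(ims,"blue",lambda p:rect(p[0],p[1],105,p[2],72,50),[668,35,.2],dict(side=(295,155,45,32),top=(215,112,40,32)),cams,steps=[6,6,.1])
    print(cams,np.round(p,3),round(f,3))
p,f=fitpoly(ims,"blue",lambda p:rect(p[0],p[1],p[3],p[2],72,50),[668,35,.2,105],dict(side=(295,155,45,32),top=(215,112,40,32)),steps=[6,6,.1,5])
print("z free",np.round(p,3),round(f,3))
S=ims["side"];T=ims["top"]
crop(S,250,158,60,46,13,"s_rest.png");crop(T,172,194,60,46,13,"t_rest.png")
E
```

```text
('side',) [6.68161e+02 2.74550e+01 2.59000e-01] 3.587
('top',) [6.70032e+02 3.12780e+01 2.48000e-01] 5.84
('side', 'top') [6.69748e+02 3.03440e+01 2.41000e-01] 14.646
z free [6.70395e+02 3.13190e+01 2.49000e-01 1.02683e+02] 10.298
s_rest.png origin col,row 220 135 scale 13
t_rest.png origin col,row 142 171 scale 13
```

View pics/s_rest.png

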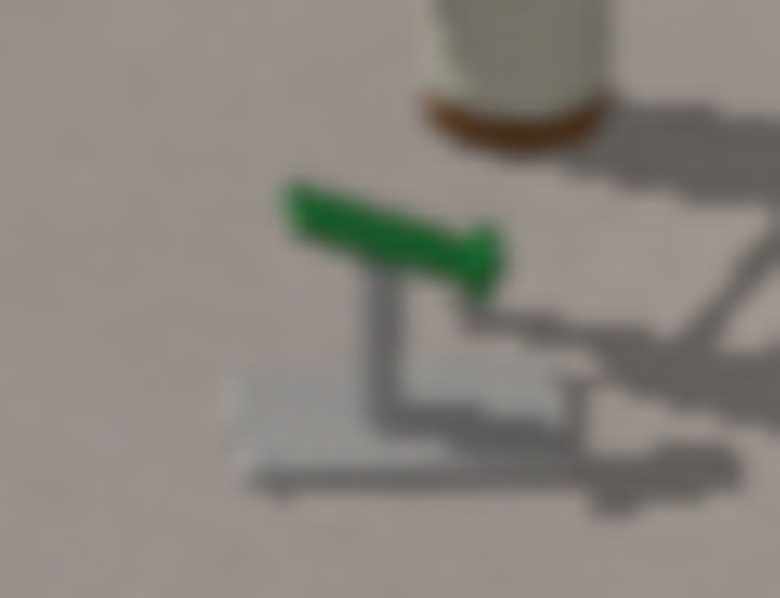

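View pics/t_rest.png

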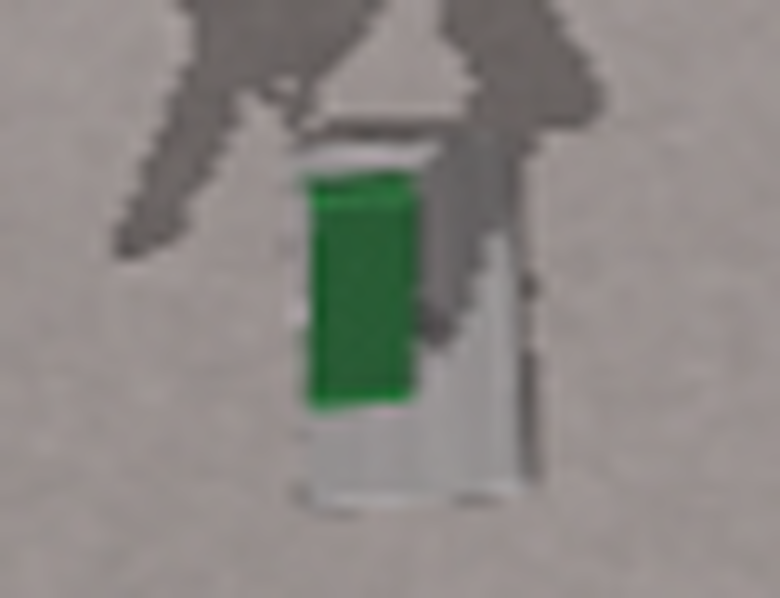

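Run:
```python
from fit import *
ims=load(0)
p,f=fitpoly(ims,"yellow",lambda p:rect(p[0],p[1],33,p[2],p[3],p[4]),[471,-255,.07,50,20],dict(side=(240,235,50,24),top=(304,172,24,32)),("top",),steps=[6,6,.1,8,8])
print("label top",np.round(p,3),round(f,3))
p,f=fitpoly(ims,"yellow",lambda p:rect(p[0],p[1],p[5],p[2],p[3],p[4]),list(p)+[33],dict(side=(240,235,50,24),top=(304,172,24,32)),steps=[6,6,.1,8,8,5])
print("label both",np.round(p,3),round(f,3))
# lever profile rows in top image
g=ims["top"].astype(float).mean(2)
np.set_printoptions(linewidth=200)
print(g[146:176,306:324].round().astype(int))
g=ims["side"].astype(float).mean(2)
print(g[244:258,278:316].round().astype(int))
```

```text
label top [ 4.75671e+02 -2.48693e+02  6.80000e-02  5.96300e+01 -1.10000e-02] 0.215
label both [ 4.75508e+02 -2.50314e+02  1.48000e-01  5.57830e+01 -1.00000e-03
  3.22880e+01] 0.297
[[150 149 151 151 152 150 150 151 151 150 147 146 148 150 150 150 150 151]
 [150 150 151 154 152 153 154 154 151 150 148 147 149 148 151 151 151 151]
 [151 149 149 149 149 154 138 133 136 126 148 147 147 147 150 151 152 151]
 [150 148 146 148 150 136 104 105 103 124 147 148 148 149 151 151 151 150]
 [146 148 150 151 151 133  98 104 104 130 153 151 150 148 152 152 147 146]
 [148 149 153 154 147 127 113 115 116 135 154 151 150 149 151 152 149 147]
 [151 149 151 152 152 139 115 115 118 113 126 150 151 151 151 151 149 147]
 [153 149 149 151 154 141 115 116 118 110 124 150 152 151 150 151 149 147]
 [155 152 149 152 155 143 114 115 118 109 124 152 152 150 150 152 150 149]
 [155 154 151 150 153 136 110 115 118 110 125 151 151 148 149 152 152 150]
 [152 155 152 152 151 134 109 116 119 110 128 153 150 146 150 154 153 151]
 [149 151 153 154 153 141 120 116 117 113 129 150 149 146 147 150 151 151]
 [147 148 151 153 1
[... 2802 characters left out ...]
97  98  99  98  98  98  99 100 100 100  99  99  98  99 100 110 114 115 123 137]
 [ 59  66  84  95  96  97  95  94  95  96  97  97  96  99 107 113 114 116 116 118 118 116 115 114 113 115 116 115 114 114 115 114 119 133 141 140 140 143]
 [ 59  66  85  95  95  95  95  96  95  97  97  96  95 103 124 139 142 143 145 145 145 144 142 140 139 141 141 142 141 141 141 142 143 147 149 148 146 145]
 [ 60  67  85  94  94  94  95  96  96  97  97  97  95 101 124 141 148 149 150 151 152 151 149 147 146 146 147 148 148 149 150 150 150 149 148 147 146 146]
 [ 69  74  87  94  94  95  96  97  97  97  98  96  95  98 115 136 146 148 149 150 151 150 148 146 145 146 146 147 148 148 149 149 149 149 148 148 148 148]]
```

Run:
```python
from fit import *
ims=load(0)
a=onz("top",(313.19,155),10.5);b=onz("top",(313.4,165),13);print(a,b,np.arctan2(a[1]-b[1],a[0]-b[0]))
# tip row: 148.. 
print("tip top",onz("top",(313.0,148.0),10.5),onz("top",(313.,149),10.5))
print("tip side",onz("side",(310.4,249.2),9), "shank side",onz("side",(290,249.2),9))
# label
A=np.clip(alpha(ims["top"],"yellow")-25,0,None); sub=A[174:202,308:326]
print(sub.round().astype(int)[:, :])
pts=np.argwhere(sub>40)[:,::-1]+[308,174]
W=np.array([onz("top",p,33) for p in pts])[:,:2]
c=W.mean(0);u=np.linalg.svd(W-c)[2][0];print("label",c,np.arctan2(u[1],u[0]), len(pts))
print(cv2.minAreaRect(W.astype(np.float32)))
# roof of sleeve corners estimates from crop t_sleeve (8x, origin 276,138)
f=lambda x,y:np.round(onz("top",(276+x/8-.5+.0,138+y/8-.5),33)[:2],1)
print("roof BL",f(290,487),"BR",f(383,487),"TR",f(363,300),"TL",f(282,295))
```

```text
[ 599.11229417 -247.16429923   10.5       ] [ 561.89233871 -246.77860738   13.        ] -0.010362130797945693
tip top [ 624.94109598 -247.04973932   10.5       ] [ 621.24225383 -246.96878972   10.5       ]
tip side [ 614.23510821 -247.35221278    9.        ] shank side [ 554.18812042 -245.70532288    9.        ]
[[ 0  0  0  0  0  0  0  0  0  0  0  0  0  0  0  0  0  0]
 [ 0  0  0  0  0  0  0  0  0  0  0  0  0  0  0  0  0  0]
 [ 0  0  0  0  0  0  0  0  0  0  0  0  0  0  0  0  0  0]
 [ 0  0  0  0  0  0  0  0  0  0  0  0  0  0  0  0  0  0]
 [ 0  0  0  0  0  0  0  0  0  0  0  0  0  0  0  0  0  0]
 [ 0  0  0  0  0  0  7 20 20 20 12  0  0  0  0  0  0  0]
 [ 0  0  0  0  0 29 63 62 62 62 46  0  0  0  0  0  0  0]
 [ 0  0  0  0  0 16 65 62 62 63 58 12  0  0  0  0  0  0]
 [ 0  0  0  0  0 15 64 62 60 60 58 11  0  0  0  0  0  0]
 [ 0  0  0  0  0 16 66 62 61 61 57 14  0  0  0  0  0  0]
 [ 0  0  0  0  0 10 63 60 60 61 64 25  0  0  0  0  0  0]
 [ 0  0  0  0  0  6 56 60 60 60 64 27  0  0  0  0  0  0]
 [ 0  0  0  0  0  6 56 62 60 61 64 26  0  0  0  0  0  0]
 [ 0  0  0  0  0  2 54 62 60 60 64 26  0  0  
[... 351 characters left out ...]
0]
 [ 0  0  0  0  0  0 31 65 62 62 62 47  0  0  0  0  0  0]
 [ 0  0  0  0  0  0 17 68 64 62 64 59 12  0  0  0  0  0]
 [ 0  0  0  0  0  0  9 44 30 30 30 32  4  0  0  0  0  0]
 [ 0  0  0  0  0  0  0  0  0  0  0  0  0  0  0  0  0  0]
 [ 0  0  0  0  0  0  0  0  0  0  0  0  0  0  0  0  0  0]
 [ 0  0  0  0  0  0  0  0  0  0  0  0  0  0  0  0  0  0]
 [ 0  0  0  0  0  0  0  0  0  0  0  0  0  0  0  0  0  0]
 [ 0  0  0  0  0  0  0  0  0  0  0  0  0  0  0  0  0  0]]
label [ 476.64308443 -252.34208389] -3.094742476316706 82
((475.8468933105469, -252.15069580078125), (56.49449920654297, 17.332983016967773), 3.74454927444458)
roof BL [ 438.9 -235.8] BR [ 438.9 -276.1] TR [ 521.5 -269.5] TL [ 523.7 -234.1]
```

```bash
cat > mv.py <<'E'
from h import *
def Rd(yaw,pitch=0): # tool pointing down, lever/cover-axis yaw; pitch>0: object's +x end tips down (rotation about object y)
    return R.from_euler("z",yaw)*R.from_euler("y",pitch)*R.from_euler("xyz",[np.pi,0,np.pi])
def to(pos,Rt,cur=None):
    o=get_obs(); p=o["tool_pos"];Rc=R.from_euler("xyz",o["tcp_rot"])
    turn=np.degrees((Rc.inv()*Rt).as_rotvec()); sh=Rc.inv().apply(np.array(pos)-p)
    print("turn",np.round(turn,1),"shift",np.round(sh,1),"| pos",np.round(p,1),"rpy",np.round(o["tcp_rot"],3),"t",round(o["time"],2),"w",round(o["grip_width"],1))
E
python3 - <<'E'
from mv import *
to([552,-246.5,150],Rd(-.015))
E
```

```text
turn [  0.    0.  -26.1] shift [-603.8 -494.9   76.7] | pos [237.7 468.1 226.7] rpy [3.142 0.    2.672] t 1.3 w 91.7
```

>>> send_rows(
  targets=[
    [[0,0,-26.1,-603.8,-494.9,76.7,0],[0,0,-26.1,-603.8,-494.9,76.7,0],[0,0,-26.1,-603.8,-494.9,76.7,0],[0,0,-26.1,-603.8,-494.9,76.7,0],[0,0,-26.1,-603.8,-494.9,76.7,0]],
  ],
)

```text
time: 1.72
tool_pos: [315.6, 292.2, 208.1]
tcp_rot: [3.141, 0.001, 3.134]
contact_force: [0.3, 0.0, 0.2]
grip_width: 63.0
```

Run:
```python
from mv import *
to([552,-246.5,150],Rd(-.015))
```

```text
turn [0.  0.  0.4] shift [-240.5 -536.9   57.9] | pos [315.6 292.2 208.1] rpy [3.141e+00 1.000e-03 3.134e+00] t 1.72 w 63.0
```

>>> send_rows(
  targets=[
    [[0,0,0,-235,-526,57,0],[0,0,0,-235,-526,57,0],[0,0,0,-235,-526,57,0],[0,0,0,-235,-526,57,0],[0,0,0,-235,-526,57,0]],
  ],
)

```text
time: 2.13
tool_pos: [397.6, 100.9, 187.6]
tcp_rot: [3.141, 0.001, 3.127]
contact_force: [1.5, 0.7, -0.5]
grip_width: 46.2
```

>>> send_rows(
  targets=[
    [[0,0,0,-150,-330,36,0],[0,0,0,-150,-330,36,0],[0,0,0,-150,-330,36,0],[0,0,0,-150,-330,36,0],[0,0,0,-150,-330,36,0]],
  ],
)

```text
time: 2.55
tool_pos: [480.7, -89.3, 166.9]
tcp_rot: [3.142, 0.001, 3.127]
contact_force: [1.2, 1.2, -0.4]
grip_width: 45.9
```

Run:
```python
from mv import *
to([552,-246.5,80],Rd(-.015))
```

```text
turn [0. 0. 0.] shift [ -73.5 -156.1   86.9] | pos [480.7 -89.3 166.9] rpy [3.142e+00 1.000e-03 3.127e+00] t 2.55 w 45.9
```

>>> send_rows(
  targets=[
    [[0,0,0,-68,-143,85,0],[0,0,0,-68,-143,85,0],[0,0,0,-68,-143,85,0],[0,0,0,-68,-143,85,0],[0,0,0,-68,-143,85,0]],
  ],
)

```text
time: 2.97
tool_pos: [546.5, -235.1, 78.7]
tcp_rot: [3.141, -0.002, 3.124]
contact_force: [-1.4, -0.4, 0.1]
grip_width: 46.5
```

```bash
cat > look.py <<'E'
from mv import *
import sys
k=sys.argv[1]
for c in ("side","top"):
    np.save(f"pics/{c}{k}.npy",capture(c))
E
python3 look.py 1
python3 - <<'E'
from mv import *
to([552,-246.5,30],Rd(-.015))
S=np.load("pics/side1.npy");T=np.load("pics/top1.npy")
crop(S,290,235,100,80,7,"s1.png");crop(T,316,168,80,80,7,"t1.png")
print(proj("side",[552,-246.5,80]),proj("top",[552,-246.5,80]))
E
```

```text
turn [ 0.1 -0.1 -0.1] shift [ -6.6 -13.9  49.9] | pos [ 545.7 -232.6   79.9] rpy [ 3.140e+00 -2.000e-03  3.125e+00] t 3.07 w 46.0
s1.png origin col,row 240 195 scale 7
t1.png origin col,row 276 128 scale 7
[[290.61357549 230.23048   ]] [[315.87709911 163.41759795]]
```

View pics/s1.png

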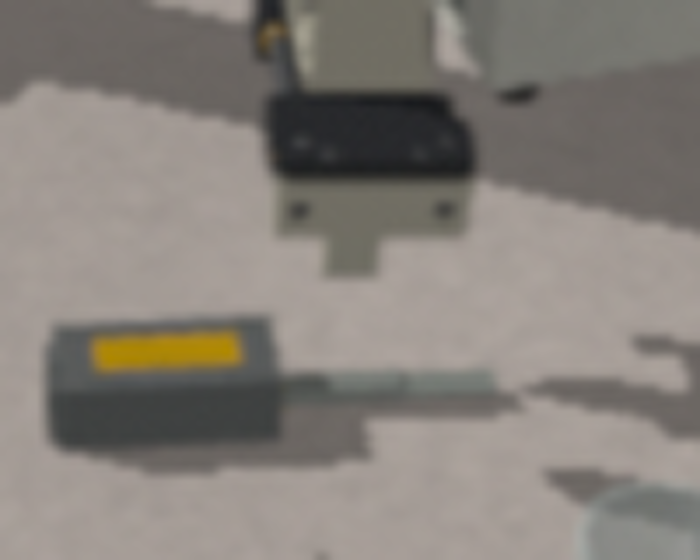

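View pics/t1.png

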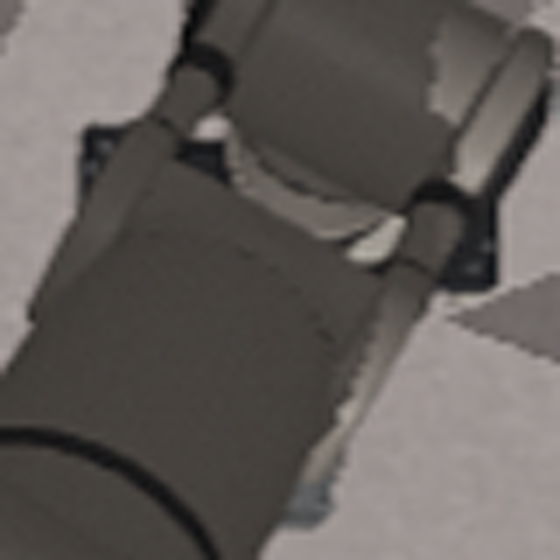

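Run:
```python
from mv import *
for y in (-255.6,-274.6): print(proj("side",[545.7,y,79.9]),proj("side",[536.2,y,79.9]),proj("side",[555.2,y,79.9]))
```

```text
[[288.74181824 232.27918251]] [[285.39805376 232.33372961]] [[292.08335572 232.22467173]]
[[289.45033062 236.50402365]] [[286.06342811 236.56070449]] [[292.83494816 236.44738105]]
```

>>> send_rows(
  targets=[
    [[0,0,0,-4.5,-14,30,0],[0,0,0,-4.5,-14,60,0],[0,0,0,-4.5,-14,72,0],[0,0,0,-4.5,-14,75,0],[0,0,0,-4.5,-14,76,0]],
  ],
)

```text
time: 3.48
tool_pos: [550.4, -243.8, 6.4]
tcp_rot: [3.141, -0.001, 3.128]
contact_force: [0.7, 0.2, -0.1]
grip_width: 45.8
```

Run:
```python
from mv import *
to([550,-246.5,3],Rd(-.015)); print(get_obs()["contact_force"])
```

```text
turn [ 0.  -0.   0.1] shift [ 0.3 -2.7  3.4] | pos [ 550.4 -243.8    6.4] rpy [ 3.141e+00 -1.000e-03  3.128e+00] t 3.48 w 45.8
[ 0.70172635  0.19461943 -0.09398449]
```

>>> send_rows(
  targets=[
    [[0,0,0,0,0,1,1],[0,0,0,0,0,1,1],[0,0,0,0,0,1,1],[0,0,0,0,0,1,1],[0,0,0,0,0,1,1]],
  ],
)

```text
time: 3.9
tool_pos: [550.9, -245.3, 5.7]
tcp_rot: [-3.141, 0.001, 3.127]
contact_force: [0.0, -1.6, 0.6]
grip_width: 17.1
```

Run:
```python
from mv import *
to([550,-246.5,3],Rd(-.015)); print(get_obs()["contact_force"])
c=np.array([np.cos(.035),np.sin(.035),0]);o=get_obs();print(R.from_euler("xyz",o["tcp_rot"]).inv().apply(c*107))
```

```text
turn [-0.   0.1  0. ] shift [ 0.8 -1.3  2.7] | pos [ 550.9 -245.3    5.7] rpy [-3.141e+00  1.000e-03  3.127e+00] t 3.9 w 17.1
[ 0.02373129 -1.55843942  0.55791918]
[-106.87023341    5.26675889    0.12026118]
```

>>> send_rows(
  targets=[
    [[0,0,0,0,0,0,1],[0,0,0,0,0,0,1],[0,0,0,0,0,0,1]],
  ],
)

```text
time: 4.15
tool_pos: [550.8, -245.4, 5.4]
tcp_rot: [-3.141, 0.001, 3.128]
contact_force: [-0.3, 0.2, 4.5]
grip_width: 11.4
```

Run:
```python
from mv import *
print(get_obs()["tool_pos"],get_obs()["contact_force"],get_obs()["joint_positions"])
```

```text
[ 550.78020166 -245.36381713    5.4065108 ] [-0.33136632  0.24115195  4.49858629] [-5.46116277e-01  7.24768086e-01  1.53941013e+00 -6.20954780e-05
  8.76515323e-01 -2.10279543e+00]
```

>>> send_rows(
  targets=[
    [[0,0,0,-5,0.2,-1.5,1],[0,0,0,-17,0.6,-1.5,1],[0,0,0,-30,1.2,-1.5,1],[0,0,0,-43,1.7,-1.5,1],[0,0,0,-56,2.2,-1.5,1]],
  ],
)

```text
time: 4.57
tool_pos: [607.0, -243.7, 6.0]
tcp_rot: [3.141, -0.001, 3.127]
contact_force: [-0.8, 0.2, -1.3]
grip_width: 11.7
```

Run:
```python
from mv import *
o=get_obs();print(o["tool_pos"],o["contact_force"],o["moment"],o["grip_width"])
```

```text
[ 606.99821994 -243.70319814    6.02373177] [-0.77879649  0.17987936 -1.26190041] [-0.12677468  0.07144027  0.1050595 ] 11.727341225449429
```

>>> send_rows(
  targets=[
    [[0,0,0,-13,0.5,0,1],[0,0,0,-26,1,0,1],[0,0,0,-39,1.5,0,1],[0,0,0,-52,2,0,1],[0,0,0,-52,2,0,1]],
  ],
)

```text
time: 4.98
tool_pos: [660.6, -242.0, 6.0]
tcp_rot: [-3.142, 0.002, 3.128]
contact_force: [0.9, -0.4, -0.5]
grip_width: 11.7
```

```bash
python3 look.py 2
python3 - <<'E'
from mv import *
o=get_obs();print(o["tool_pos"],o["contact_force"],o["moment"],o["grip_width"])
S=np.load("pics/side2.npy");T=np.load("pics/top2.npy")
crop(S,300,240,130,80,6,"s2.png")
E
```

```text
[ 658.35624779 -242.04614159    5.67730726] [ 0.31106576  1.37608715 -0.99088467] [0.01430662 0.00977763 0.03807275] 11.59137353713378
s2.png origin col,row 235 200 scale 6
```

View pics/s2.png

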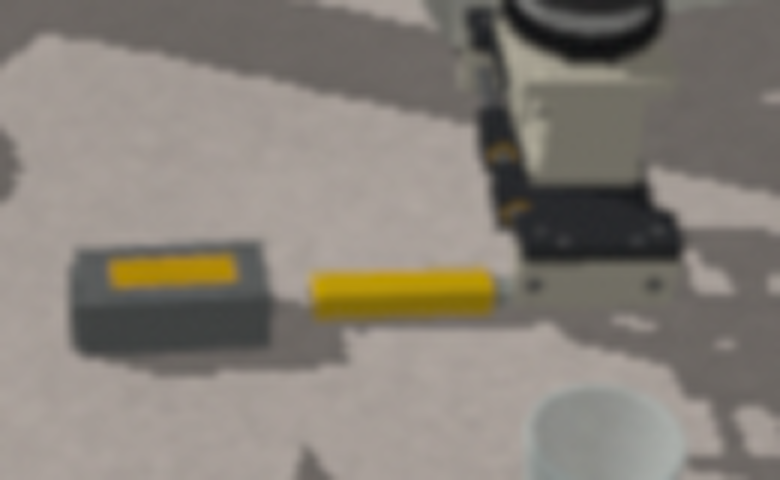

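>>> send_rows(
  targets=[
    [[0,0,0,0,0,1.5,1],[0,0,0,0,0,1.5,-0.2],[0,0,0,0,0,1.5,-0.2],[0,0,0,0,0,1.5,-0.2],[0,0,0,0,0,-5,-0.2]],
  ],
)

```text
time: 5.5
tool_pos: [657.3, -242.1, 10.2]
tcp_rot: [3.14, -0.003, 3.127]
contact_force: [0.1, 0.7, -0.0]
grip_width: 33.5
```

>>> send_rows(
  targets=[
    [[0,0,0,0,0,-40,-0.2],[0,0,0,30,0,-70,-0.2],[0,0,0,70,80,-90,-0.2],[0,0,0,70,120,-90,-0.2],[0,0,0,70,150,-90,-0.2]],
  ],
)

```text
time: 5.92
tool_pos: [594.3, -124.3, 100.9]
tcp_rot: [-3.141, 0.002, 3.124]
contact_force: [1.7, 0.7, -0.2]
grip_width: 55.0
```

```bash
python3 look.py 3
python3 - <<'E'
from mv import *
o=get_obs();print(o["tool_pos"],o["contact_force"],o["time"],o["grip_width"])
S=np.load("pics/side3.npy");T=np.load("pics/top3.npy")
crop(S,310,240,110,80,7,"s3.png");crop(T,320,160,80,80,7,"t3.png")
E
```

```text
[ 594.39831726 -118.98095927  100.58238419] [-0.07742944 -0.67751971  0.40050761] 6.0167 55.24098488485187
s3.png origin col,row 255 200 scale 7
t3.png origin col,row 280 120 scale 7
```

View pics/s3.png

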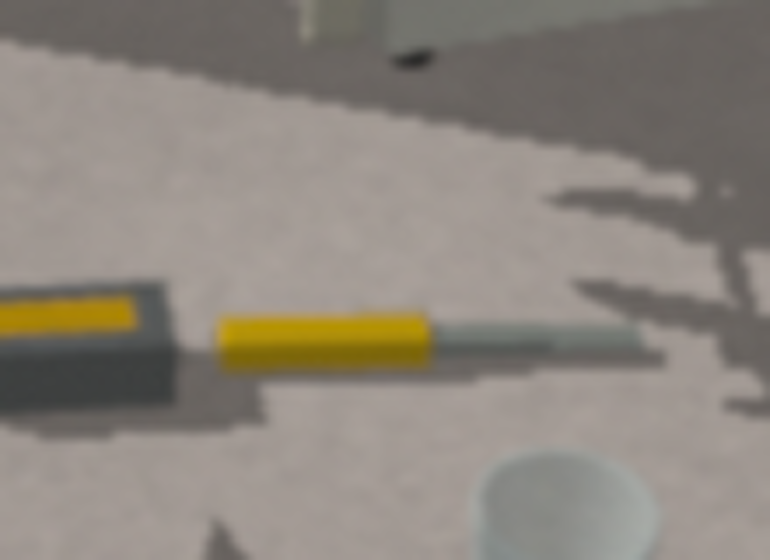

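View pics/t3.png

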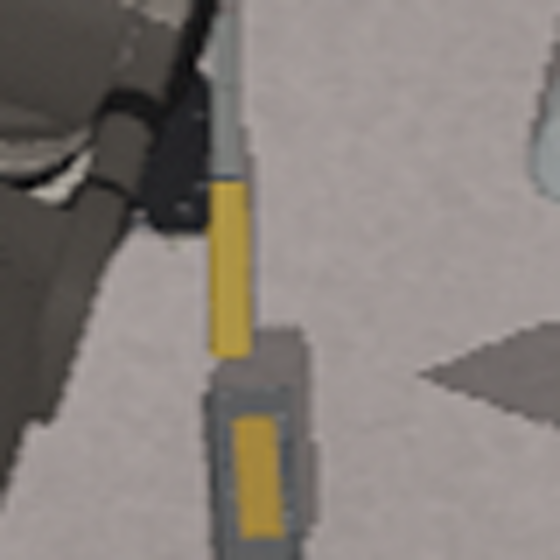

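```bash
cat >> fit.py <<'E'
def box(cx,cy,yaw,z0,z1,L=90,W=20):
    return np.vstack([rect(cx,cy,z0,yaw,L,W),rect(cx,cy,z1,yaw,L,W)])
E
python3 - <<'E'
from fit import *
ims=load(3)
ro=dict(side=(281,238,42,20),top=(304,140,18,33))
f0=lambda p:box(p[0],p[1],p[2],0,18)
for cams in (("top",),("side",)):
    p,f=fitpoly(ims,"yellow",f0,[585,-245,.0],ro,cams,steps=[5,5,.06]); print(cams,np.round(p,3),round(f,2))
E
```

```text
('top',) [ 5.87873e+02 -2.43692e+02 -2.20000e-02] 6.34
('side',) [ 5.85711e+02 -2.42767e+02 -9.00000e-03] 30.2
```

>>> send_rows(
  targets=[
    [[0,0,0,4,-41,0,-0.2],[0,0,0,7.4,-82,20,-0.2],[0,0,0,7.4,-124,40,-0.2],[0,0,0,7.4,-124,60,-0.2],[0,0,0,7.4,-124,60,-0.2]],
  ],
)

```text
time: 6.43
tool_pos: [583.4, -250.6, 34.6]
tcp_rot: [3.139, -0.006, 3.123]
contact_force: [-1.4, 1.1, -0.5]
grip_width: 55.0
```

Run:
```python
from mv import *
to([587,-243.2,4],Rd(-.015)); print(get_obs()["contact_force"])
```

```text
turn [ 0.2 -0.3 -0.2] shift [-3.7  7.4 30.6] | pos [ 583.4 -250.6   34.6] rpy [ 3.139 -0.006  3.123] t 6.43 w 55.0
[-1.44631426  1.1203203  -0.52040682]
```

>>> send_rows(
  targets=[
    [[0,0,0,0,0,0,-0.2],[0,0,0,0,0,0,-0.2]],
  ],
)

```text
time: 6.6
tool_pos: [586.7, -247.8, 39.8]
tcp_rot: [-3.142, 0.001, 3.128]
contact_force: [0.4, 1.1, 0.4]
grip_width: 55.6
```

Run:
```python
from mv import *
to([587,-243.2,4],Rd(-.015)); print(get_obs()["contact_force"])
```

```text
turn [-0.   0.   0.1] shift [-0.2  4.6 35.8] | pos [ 586.7 -247.8   39.8] rpy [-3.142e+00  1.000e-03  3.128e+00] t 6.6 w 55.6
[0.3761974  1.10285558 0.35950881]
```

>>> send_rows(
  targets=[
    [[0,0,0,0,4.5,15,-0.2],[0,0,0,0,4.5,28,-0.2],[0,0,0,0,4.5,35,-0.2],[0,0,0,0,4.5,36,1],[0,0,0,0,4.5,36,1]],
  ],
)

```text
time: 7.02
tool_pos: [586.3, -243.2, 2.7]
tcp_rot: [3.141, -0.001, 3.128]
contact_force: [0.7, 0.2, -0.3]
grip_width: 46.4
```

>>> send_rows(
  targets=[
    [[0,0,0,0,0,0,1],[0,0,0,0,0,0,1],[0,0,0,0,0,0,1],[0,0,0,0,0,0,1],[0,0,0,0,0,0,1]],
  ],
)

```text
time: 7.43
tool_pos: [586.5, -243.8, 3.3]
tcp_rot: [-3.141, 0.001, 3.127]
contact_force: [0.5, 0.1, 3.1]
grip_width: 19.6
```

Run:
```python
from mv import *
to([587,-243.2,4],Rd(-.015)); print(get_obs()["contact_force"])
```

```text
turn [-0.  0.  0.] shift [-0.5  0.7 -0.7] | pos [ 586.5 -243.8    3.3] rpy [-3.141e+00  1.000e-03  3.127e+00] t 7.43 w 19.6
[0.49768427 0.11388391 3.09039736]
```

>>> send_rows(
  targets=[
    [[0,0,0,0,0,-20,1],[0,0,0,0,0,-55,1],[0,0,0,0,0,-95,1],[0,0,0,20,10,-130,1],[0,0,0,45,40,-140,1]],
  ],
)

```text
time: 7.85
tool_pos: [544.9, -207.2, 148.5]
tcp_rot: [-3.135, 0.011, 3.125]
contact_force: [1.0, -0.1, 0.4]
grip_width: 19.2
```

Run:
```python
from mv import *
to([475,-18,130],Rd(.248)); print(get_obs()["contact_force"])
```

```text
turn [ -0.5   0.5 -15.2] shift [ 73.3 188.1  16.4] | pos [ 544.9 -207.2  148.5] rpy [-3.135  0.011  3.125] t 7.85 w 19.2
[ 1.0427209  -0.13915797  0.37131674]
```

>>> send_rows(
  targets=[
    [[0,0,-4,18,40,5,1],[0,0,-8,36,80,10,1],[0,0,-12,52,120,15,1],[0,0,-15.1,66,155,16,1],[0,0,-15.1,70,184,16,1]],
  ],
)

```text
time: 8.27
tool_pos: [471.4, -15.8, 126.4]
tcp_rot: [3.14, -0.002, -2.889]
contact_force: [-0.5, 0.2, -0.3]
grip_width: 19.6
```

>>> send_rows(
  targets=[
    [[0,0,0,0,0,0,1],[0,0,0,0,0,0,1],[0,0,0,0,0,0,1]],
  ],
)

```text
time: 8.52
tool_pos: [475.0, -18.5, 127.1]
tcp_rot: [-3.141, 0.001, -2.892]
contact_force: [-0.0, 0.1, -0.4]
grip_width: 19.7
```

```bash
python3 look.py 4
python3 - <<'E'
from mv import *
to([475.7,-18,88],Rd(.248)); print(get_obs()["contact_force"])
S=np.load("pics/side4.npy");T=np.load("pics/top4.npy")
crop(S,290,175,100,80,7,"s4.png");crop(T,240,150,80,80,7,"t4.png")
E
```

```text
turn [-0.  0. -0.] shift [-1.   1.  38.9] | pos [475.  -19.2 126.9] rpy [-3.141  0.    -2.894] t 8.62 w 19.7
[ 0.55930098  0.21545961 -0.42497563]
s4.png origin col,row 240 135 scale 7
t4.png origin col,row 200 110 scale 7
```

View pics/s4.png

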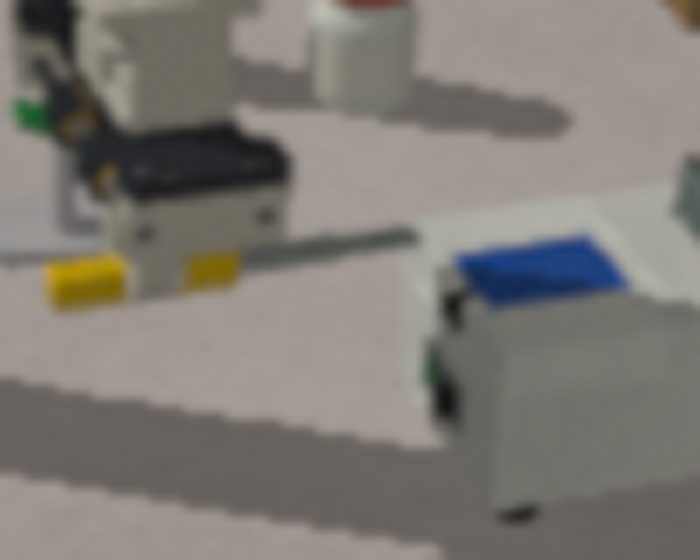

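View pics/t4.png

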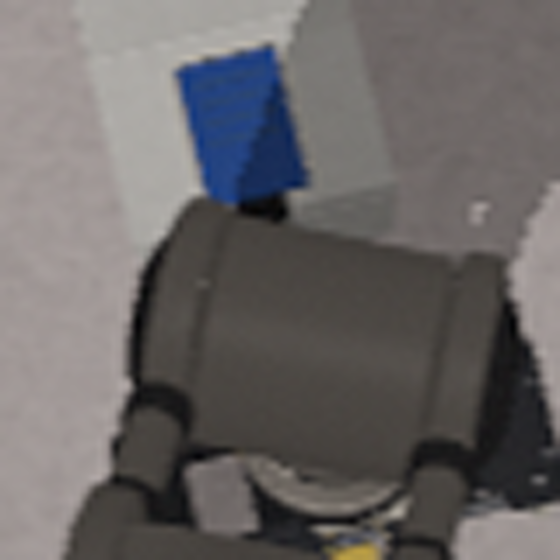

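```bash
python3 - <<'E'
from fit import *
u=np.array([np.cos(.248),np.sin(.248),0]);v=np.array([-u[1],u[0],0])
c=np.array([475,-19.2,132.6])
print("tip pred",proj("side",c+135*u),proj("side",c+135*u-7*v),proj("side",c+135*u+7*v))
print("handle rear pred",proj("side",c-45*u-10*v+[0,0,9]),proj("side",c-45*u-10*v-[0,0,9]), "shank start",proj("side",c+45*u-10*v+[0,0,9]))
N=np.array([625.9,20.1,90.5])
print("notch edges", proj("side",N+13*v),proj("side",N-13*v),proj("side",N+13*v+[0,0,12]),proj("side",N-13*v+[0,0,12]))
ims=load(4)
p,f=fitpoly(ims,"blue",lambda p:rect(p[0],p[1],105,p[2],72,50),[668,31,.25],dict(side=(295,155,45,32),top=(215,112,40,32)),("side",),steps=[6,6,.1]);print(p)
E
python3 - <<'E'
import sys; sys.path.insert(0,'.')
from h import *
S=np.load("pics/side4.npy");crop(S,302,175,40,36,18,"s4b.png")
E
```

```text
tip pred [[299.27421101 168.35457846]] [[300.05411419 169.38471385]] [[298.50034653 167.33241931]]
handle rear pred [[247.33717181 174.94716528]] [[247.32623203 179.81760154]] shank start [[274.37774389 171.13190236]]
notch edges [[302.73059087 176.35299098]] [[305.62938875 180.23080889]] [[302.97943035 173.28909152]] [[305.89463373 177.14021844]]
[6.68574218e+02 2.88217202e+01 2.49836961e-01]
s4b.png origin col,row 282 157 scale 18
```

View pics/s4b.png

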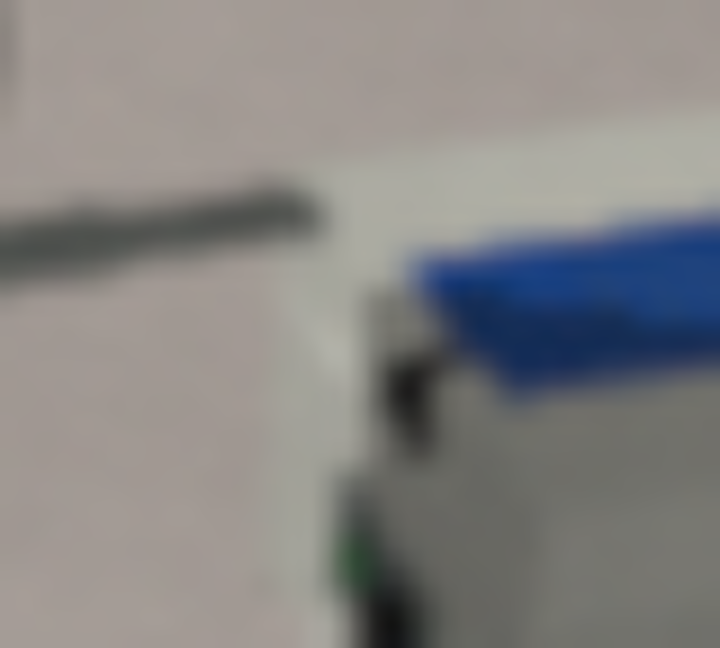

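>>> send_rows(
  targets=[
    [[0,0,0,0,0.5,18,1],[0,0,0,0,0.5,35.6,1],[0,0,0,-9,0.5,35.6,1],[0,0,0,-18,0.5,35.6,1],[0,0,0,-18,0.5,35.6,1]],
  ],
)

```text
time: 9.03
tool_pos: [494.8, -13.8, 92.0]
tcp_rot: [-3.14, 0.003, -2.893]
contact_force: [-0.6, 0.5, -0.6]
grip_width: 20.0
```

Run:
```python
from fit import *
S=capture("side");np.save("pics/side5.npy",S);crop(S,300,178,48,36,16,"s5.png")
o=get_obs();print(o["tool_pos"],o["tcp_rot"],o["contact_force"],o["time"])
u=np.array([np.cos(.248),np.sin(.248),0]);v=np.array([-u[1],u[0],0]);c=o["tool_pos"]+[0,0,5.7]
print("pred tip, near/far corners",proj("side",c+133*u),proj("side",c+133*u-7*v),proj("side",c+133*u+7*v))
print("handle near bottom rear/front, near top front",proj("side",c-47*u-10*v-[0,0,9]),proj("side",c+43*u-10*v-[0,0,9]),proj("side",c+43*u-10*v+[0,0,9]))
crop(S,265,178,60,40,12,"s5b.png")
```

```text
s5.png origin col,row 276 160 scale 16
[493.83716506 -13.66622584  92.05820915] [-3.14060628e+00  2.37703569e-03 -2.89265801e+00] [ 0.13074666 -0.56116349 -0.35042521] 9.0833
pred tip, near/far corners [[303.43730511 176.60270966]] [[304.22055161 177.64781413]] [[302.66002569 175.56556722]]
handle near bottom rear/front, near top front [[252.49624912 188.15226996]] [[278.83141675 184.22090258]] [[279.05477216 179.5366317 ]]
s5b.png origin col,row 235 158 scale 12
```

View pics/s5.png

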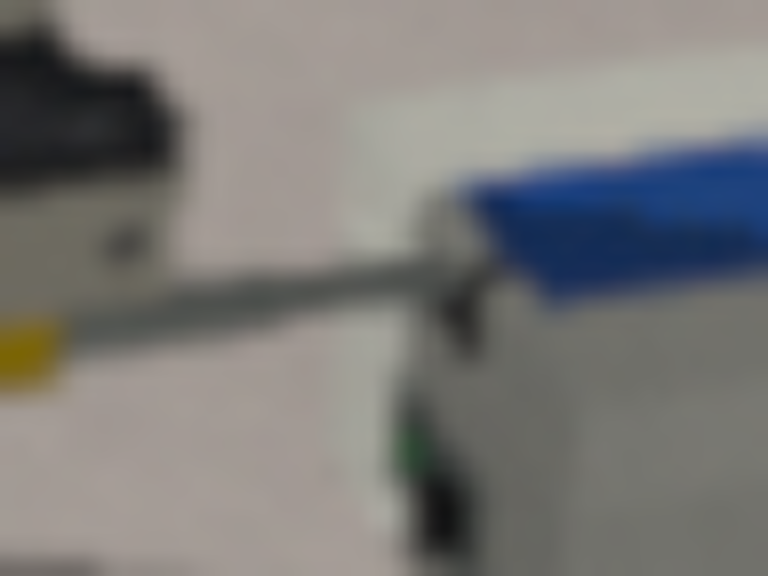

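View pics/s5b.png

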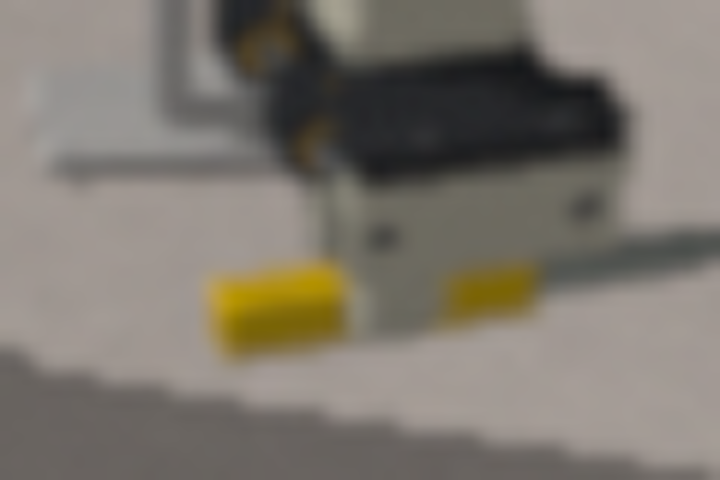

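>>> send_rows(
  targets=[
    [[0,0,0,-3.5,0,0,1],[0,0,0,-7,0,0,1],[0,0,0,-7,0,2,1],[0,0,0,-7,0,3,1],[0,0,0,-7,0,4,1]],
  ],
)

```text
time: 9.5
tool_pos: [498.4, -11.4, 87.2]
tcp_rot: [3.141, -0.0, -2.892]
contact_force: [0.3, -0.0, -1.1]
grip_width: 20.3
```

>>> send_rows(
  targets=[
    [[0,0,0,0,0,0,1],[0,0,0,0,0,0,1]],
  ],
)

```text
time: 9.67
tool_pos: [498.4, -11.4, 87.2]
tcp_rot: [3.141, -0.0, -2.892]
contact_force: [0.2, 0.3, -1.0]
grip_width: 20.0
```

>>> send_rows(
  targets=[
    [[0,0,0,0,0,1,1],[0,0,0,0,0,1,1]],
  ],
)

```text
time: 9.83
tool_pos: [498.6, -11.5, 86.2]
tcp_rot: [3.142, 0.0, -2.892]
contact_force: [-0.0, -0.1, 0.7]
grip_width: 19.8
```

>>> send_rows(
  targets=[
    [[0,0,0,0,0,1,1],[0,0,0,0,0,1,1]],
  ],
)

```text
time: 10.0
tool_pos: [498.7, -11.5, 85.2]
tcp_rot: [-3.142, 0.0, -2.892]
contact_force: [-1.1, 0.2, 0.1]
grip_width: 19.6
```

Run:
```python
from fit import *
S=capture("side");np.save("pics/side6.npy",S);crop(S,300,178,48,36,16,"s6.png")
o=get_obs();print(o["tool_pos"],o["moment"],o["contact_force"],o["time"])
```

```text
s6.png origin col,row 276 160 scale 16
[498.69121245 -11.45910226  85.31502659] [ 0.10819967 -0.0160942   0.00267783] [-1.55834452  0.32013918  0.91206271] 10.05
```

View pics/s6.png

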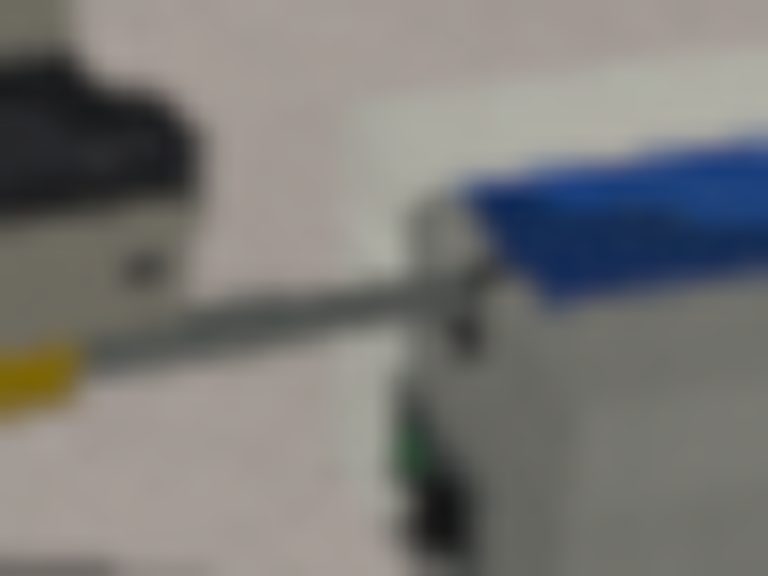

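>>> send_rows(
  targets=[
    [[0,0,0,-1.5,0,0,1],[0,0,0,-1.5,0,0,1]],
  ],
)

```text
time: 10.22
tool_pos: [500.3, -11.1, 85.3]
tcp_rot: [-3.142, 0.0, -2.892]
contact_force: [0.0, -0.6, 0.8]
grip_width: 20.1
```

>>> send_rows(
  targets=[
    [[0,0,0,-1.5,0,0,1],[0,0,0,-1.5,0,0,1]],
  ],
)

```text
time: 10.38
tool_pos: [501.8, -10.7, 85.3]
tcp_rot: [-3.142, 0.0, -2.892]
contact_force: [-0.0, 0.7, 1.0]
grip_width: 19.8
```

Run:
```python
from fit import *
o=get_obs();print(o["tool_pos"],o["moment"],o["contact_force"],o["tcp_rot"])
u=np.array([np.cos(.248),np.sin(.248),0]);v=np.array([-u[1],u[0],0]);c=np.array([498.7,-11.5,91.])
for d in (131,133,135): print(16*(proj("side",c+d*u-7*v-[0,0,1.5])+.5-[276,160]),16*(proj("side",c+d*u-7*v+[0,0,1.5])+.5-[276,160]))
```

```text
[501.78027778 -10.68506184  85.29059987] [ 0.13454176 -0.15568911  0.03050442] [-0.01984067  0.65902949  1.02130884] [-3.14151440e+00  3.93407104e-04 -2.89230566e+00]
[[469.55337112 319.93540314]] [[470.59288888 307.64982709]]
[[478.4660482  318.60944676]] [[479.51501092 306.32656726]]
[[487.37270683 317.28438576]] [[488.43110153 305.00420197]]
```

>>> send_rows(
  targets=[
    [[0,0,0,0,0,-1.5,1],[0,0,0,-4,0,-1.5,1],[0,0,0,-8,0,-1.5,1],[0,0,0,-11,0,-1.5,1],[0,0,0,-11,0,-1.5,1]],
  ],
)

```text
time: 10.8
tool_pos: [512.9, -7.8, 86.6]
tcp_rot: [-3.142, 0.001, -2.892]
contact_force: [-0.2, -0.4, -1.0]
grip_width: 19.6
```

Run:
```python
from fit import *
o=get_obs();print(o["tool_pos"],o["moment"],o["contact_force"],o["tcp_rot"])
```

```text
[512.91720722  -7.84783138  86.63372458] [ 0.05489911  0.03075454 -0.02801481] [-0.22992306 -0.41920365 -0.98260728] [-3.14151845e+00  5.44052356e-04 -2.89209769e+00]
```

>>> send_rows(
  targets=[
    [[0,0,0,-3,0,0,1],[0,0,0,-6,0,0,1],[0,0,0,-7,0,0,1],[0,0,0,-7,0,0,1]],
  ],
)

```text
time: 11.13
tool_pos: [519.2, -6.2, 86.7]
tcp_rot: [-3.142, 0.0, -2.892]
contact_force: [-0.0, 0.4, -1.0]
grip_width: 19.9
```

```bash
python3 look.py 7
python3 - <<'E'
from fit import *
o=get_obs();print(o["tool_pos"],o["moment"],o["contact_force"],o["tcp_rot"])
S=np.load("pics/side7.npy");crop(S,300,178,48,36,16,"s7.png")
E
```

```text
[518.87362039  -6.21982155  86.65154617] [ 0.0382183   0.06823555 -0.01794678] [-0.00493869  0.01620343 -1.62657741] [ 3.14145283e+00 -1.11236402e-04 -2.89224044e+00]
s7.png origin col,row 276 160 scale 16
```

View pics/s7.png

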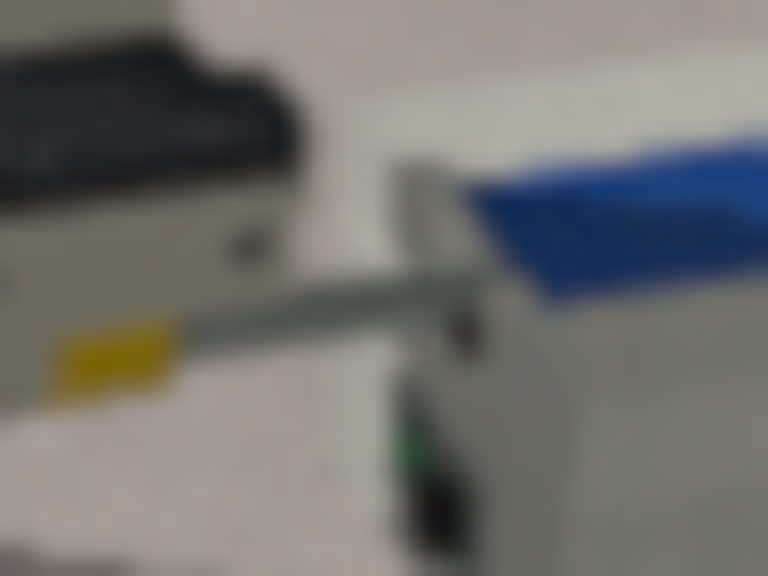

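>>> send_rows(
  targets=[
    [[0,-3,0,-0.4,0,7.1,1],[0,-6,0,-1.1,0,12.8,1],[0,-9,0,-2.2,0,18.4,1],[0,-12,0,-3.5,0,24,1],[0,-15,0,-5.1,0,29.5,1]],
  ],
)

```text
time: 11.65
tool_pos: [524.4, -5.3, 57.7]
tcp_rot: [-3.14, 0.266, -2.892]
contact_force: [3.7, 2.2, 1.9]
grip_width: 19.8
```

Run:
```python
from fit import *
o=get_obs();print(o["tool_pos"],o["moment"],o["contact_force"],o["tcp_rot"],o["grip_width"])
Rt=R.from_euler("z",.248)*R.from_euler("y",-np.radians(15))*R.from_euler("xyz",[np.pi,0,np.pi]); print(Rt.as_euler("xyz"))
```

```text
[524.39712167  -5.29271225  57.66367912] [ 0.31449974 -0.29311007  0.16854287] [3.68672374 2.18500595 1.92858836] [-3.14006517  0.26562504 -2.89232807] 19.84974888251127
[ 3.14159265  0.26179939 -2.89359265]
```

>>> send_rows(
  targets=[
    [[0,-3,0,-0.4,0,5.7,1],[0,-6,0,-1.1,0,11.4,1],[0,-8,0,-1.8,0,15.2,1],[0,-8,0,-1.8,0,15.2,1]],
  ],
)

```text
time: 11.98
tool_pos: [528.1, -3.7, 42.1]
tcp_rot: [3.14, 0.401, -2.894]
contact_force: [-0.8, -0.2, -0.1]
grip_width: 19.3
```

```bash
python3 look.py 8
python3 - <<'E'
from fit import *
o=get_obs();print(o["tool_pos"],o["moment"],o["contact_force"],o["tcp_rot"],o["grip_width"])
S=np.load("pics/side8.npy");crop(S,300,178,60,45,13,"s8.png");T=np.load("pics/top8.npy");crop(T,235,135,60,45,13,"t8.png")
E
```

```text
[528.98995487  -3.6532447   42.97516492] [-0.0808624   0.43285119 -0.00262048] [-1.63444337 -0.69885072  0.32095679] [ 3.14068634  0.39991173 -2.89322606] 19.803235700805885
s8.png origin col,row 270 155 scale 13
t8.png origin col,row 205 112 scale 13
```

View pics/s8.png

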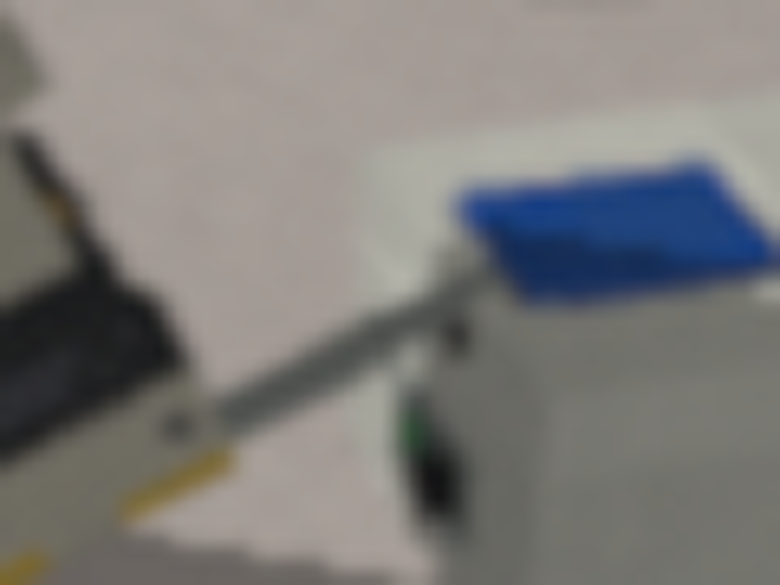

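>>> send_rows(
  targets=[
    [[0,-2,0,-0.3,0,3.8,1],[0,-4,0,-0.7,0,7.6,1],[0,-5,0,-0.9,0,9.5,1],[0,-5,0,-0.9,0,9.5,1]],
  ],
)

```text
time: 12.42
tool_pos: [538.6, -3.2, 43.5]
tcp_rot: [3.134, 0.477, -2.895]
contact_force: [-0.0, -0.3, -1.6]
grip_width: 19.5
```

```bash
python3 look.py 9
python3 - <<'E'
from fit import *
o=get_obs();print(o["tool_pos"],o["moment"],o["contact_force"],o["tcp_rot"],o["grip_width"])
S=np.load("pics/side9.npy");crop(S,300,178,60,45,13,"s9.png");T=np.load("pics/top9.npy");crop(T,235,135,60,45,13,"t9.png")
E
```

```text
[538.3362839   -3.2245281   43.41186299] [-0.08378215  0.42013926 -0.02243143] [ 0.30595456 -0.06237557 -1.33914574] [ 3.1348801  0.4763174 -2.8926289] 19.912529966210137
s9.png origin col,row 270 155 scale 13
t9.png origin col,row 205 112 scale 13
```

View pics/s9.png

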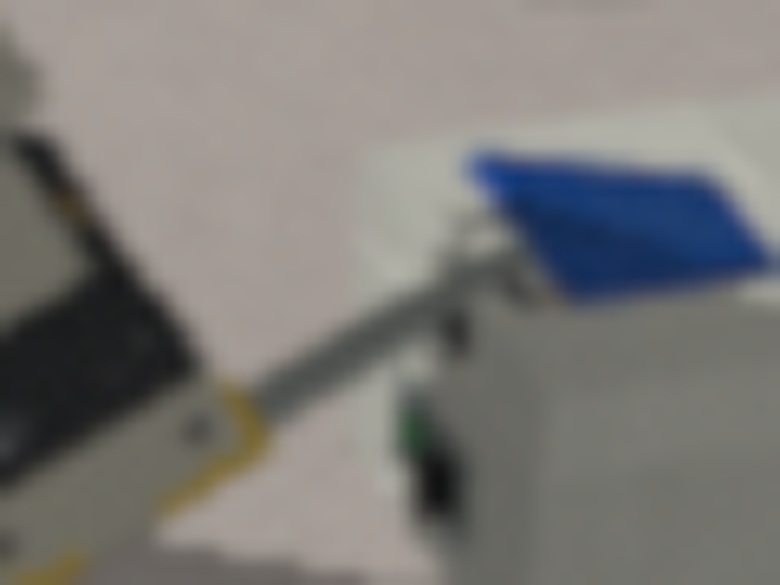

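Run:
```python
from fit import *
o=get_obs();print(np.round(o["joint_positions"],3))
S=np.load("pics/side9.npy");crop(S,280,185,60,45,13,"s9b.png")
```

```text
[-0.296  0.475  2.111  1.053  0.284 -3.1  ]
s9b.png origin col,row 250 162 scale 13
```

View pics/s9b.png

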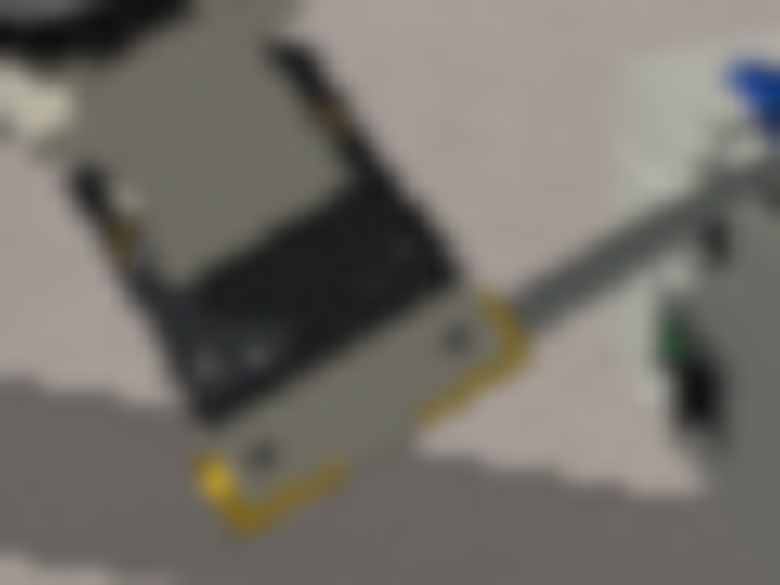

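View pics/t9.png

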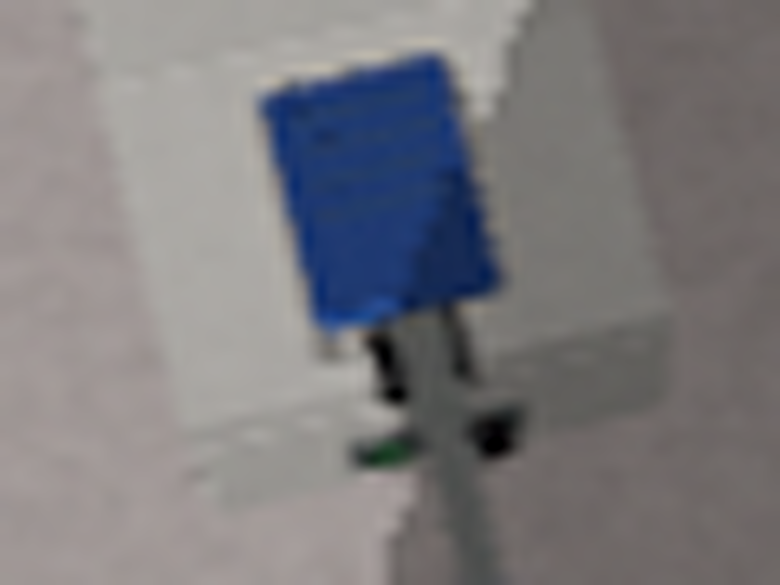

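Run:
```python
from mv import *
to([530,-3.4,64.9],Rd(.248,-np.radians(15)))
```

```text
turn [ 0.4 12.3  0.1] shift [ -2.6   2.  -22.8] | pos [538.3  -3.2  43.4] rpy [ 3.135  0.476 -2.893] t 12.52 w 19.9
```

>>> send_rows(
  targets=[
    [[0,2.5,0,-0.5,0.4,-4.6,1],[0.1,5,0,-1,0.8,-9.2,1],[0.2,7.5,0,-1.6,1.2,-13.8,1],[0.3,10,0,-2.1,1.6,-18.4,1],[0.4,12.3,0,-2.6,2,-22.8,1]],
  ],
)

```text
time: 12.93
tool_pos: [528.9, -4.6, 64.9]
tcp_rot: [-3.138, 0.257, -2.893]
contact_force: [0.2, 0.9, -1.8]
grip_width: 19.9
```

Run:
```python
from mv import *
to([530,-3.4,64.9],Rd(.248,-np.radians(15)));o=get_obs();print(np.round(o["joint_positions"],3),o["contact_force"],o["moment"])
```

```text
turn [-0.2 -0.3  0. ] shift [-1.3  0.9  0.3] | pos [528.9  -4.6  64.9] rpy [-3.138  0.257 -2.893] t 12.93 w 19.9
[-0.222  0.444  1.94   0.22   0.537 -2.217] [ 0.21200243  0.91463885 -1.79781646] [0.048703   0.29078624 0.00775392]
```

>>> send_rows(
  targets=[
    [[0,0,0,5,0,0,1],[0,0,0,12,0,0,1],[0,0,0,20,0,0,1],[0,0,0,30,0,0,1],[0,0,0,42,0,0,1]],
  ],
)

```text
time: 13.35
tool_pos: [488.4, -13.6, 52.7]
tcp_rot: [3.141, 0.261, -2.894]
contact_force: [0.8, -0.1, -0.6]
grip_width: 19.9
```

```bash
python3 look.py 10
python3 - <<'E'
from mv import *
o=get_obs();print(o["tool_pos"],o["tcp_rot"],np.round(o["joint_positions"],3),o["contact_force"],o["moment"],o["grip_width"],o["time"])
S=np.load("pics/side10.npy");crop(S,290,178,100,70,7,"s10.png");T=np.load("pics/top10.npy");crop(T,240,150,100,80,7,"t10.png")
E
```

```text
[486.65217005 -13.38765096  52.14088886] [ 3.13886803  0.2578657  -2.89532083] [-0.271  0.414  2.059  0.292  0.462 -2.337] [-0.22473556  0.26823349 -1.37207203] [0.00235004 0.26488031 0.00512987] 19.643307594014942 13.45
s10.png origin col,row 240 143 scale 7
t10.png origin col,row 190 110 scale 7
```

View pics/s10.png

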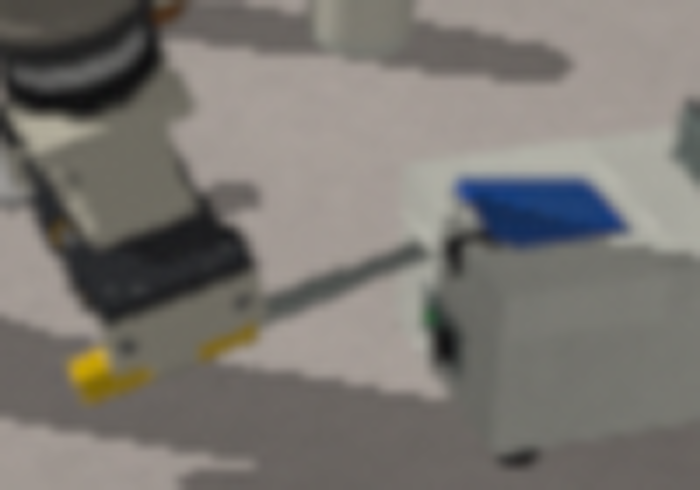

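View pics/t10.png

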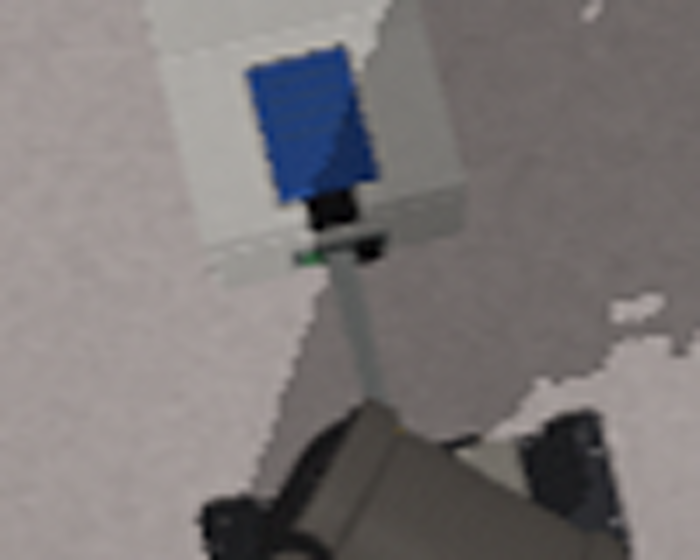

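Run:
```python
from mv import *
o=get_obs();t=np.array([486.65,-13.4,52.1])
u=np.array([np.cos(.248),np.sin(.248),0]);v=np.array([-u[1],u[0],0])
def pl(uv,off):
    oo,d=ray("side",uv); s=((t+off*v-oo)@v)/(d@v); q=oo+s*d-t; return q@u,q[2]
f=lambda x,y:(240+x/7-.5,143+y/7-.5)
print("tip far/near",pl(f(415,247),7),pl(f(425,252),-7)," rear bottom near",pl(f(95,402),-10),"front bottom near",pl(f(255,343),-10))
S=np.load("pics/side10.npy");crop(S,275,180,70,55,11,"s10b.png")
```

```text
tip far/near (np.float64(127.3303551791072), np.float64(37.8053742728006)) (np.float64(126.58284174320521), np.float64(43.30820353583399))  rear bottom near (np.float64(-37.12667054897257), np.float64(-11.086731785918325)) front bottom near (np.float64(41.632945462426726), np.float64(8.368255579088235))
s10b.png origin col,row 240 152 scale 11
```

View pics/s10b.png

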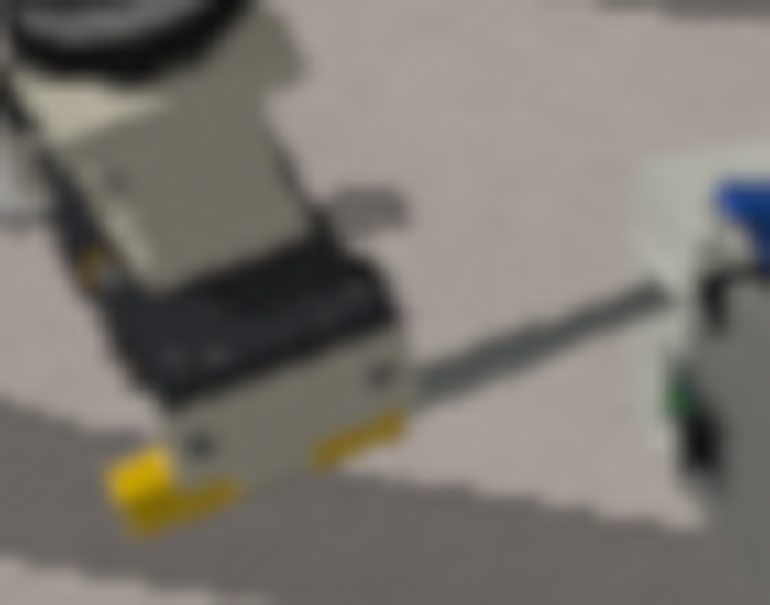

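Run:
```python
from mv import *
to([440,-85,40],Rd(.248))
```

```text
turn [ 0.1 14.8 -0.1] shift [ 63.7 -58.1  -4.4] | pos [486.7 -13.4  52.1] rpy [ 3.139  0.258 -2.895] t 13.45 w 19.6
```

>>> send_rows(
  targets=[
    [[0,4,0,18,-10,0,1],[0,8,0,34,-22,-2,1],[0,11,0,50,-36,-3,1],[0,14.8,0,63,-50,-4.4,1],[0,14.8,0,63.7,-58,-4.4,1]],
  ],
)

```text
time: 13.87
tool_pos: [443.5, -86.4, 41.0]
tcp_rot: [3.141, 0.001, -2.894]
contact_force: [-0.0, 0.5, -0.3]
grip_width: 19.5
```

>>> send_rows(
  targets=[
    [[0,0,0,0,0,10,1],[0,0,0,0,0,20,1],[0,0,0,0,0,25,1],[0,0,0,0,0,25,1]],
  ],
)

```text
time: 14.2
tool_pos: [443.2, -84.7, 15.4]
tcp_rot: [3.14, 0.003, -2.894]
contact_force: [-0.1, -0.2, -1.3]
grip_width: 19.9
```

Run:
```python
from mv import *
S=capture("side");np.save("pics/side11.npy",S);crop(S,265,205,90,60,8,"s11.png")
to([440,-85,10],Rd(.248));o=get_obs();print(np.round(o["joint_positions"],3),o["contact_force"],o["moment"])
```

```text
s11.png origin col,row 220 175 scale 8
turn [ 0.1  0.2 -0. ] shift [3.4 0.7 6. ] | pos [443.5 -84.8  16. ] rpy [ 3.141e+00  3.000e-03 -2.894e+00] t 14.25 w 19.6
[-0.361  0.516  1.97   0.004  0.654 -2.183] [ 0.52005711  0.15070478 -1.81795152] [0.01953209 0.02661212 0.00600936]
```

View pics/s11.png

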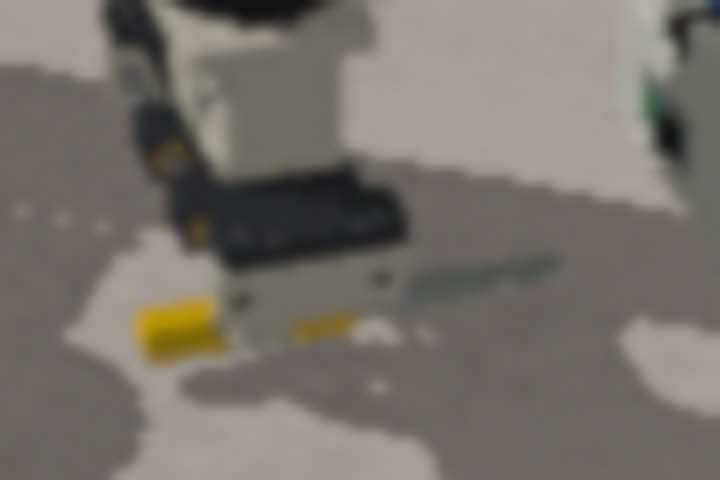

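>>> send_rows(
  targets=[
    [[0,0,0,0,0,3,1],[0,0,0,0,0,5,1],[0,0,0,0,0,5,1]],
  ],
)

```text
time: 14.5
tool_pos: [443.8, -85.1, 11.4]
tcp_rot: [-3.142, 0.004, -2.893]
contact_force: [-1.3, -1.0, 0.1]
grip_width: 19.8
```

>>> send_rows(
  targets=[
    [[0,0,0,0,0,2,1],[0,0,0,0,0,3,1],[0,0,0,0,0,3,1]],
  ],
)

```text
time: 14.75
tool_pos: [443.7, -85.1, 8.3]
tcp_rot: [3.142, 0.003, -2.893]
contact_force: [0.4, 0.3, -0.3]
grip_width: 19.7
```

>>> send_rows(
  targets=[
    [[0,0,0,0,0,1.5,1],[0,0,0,0,0,2,1],[0,0,0,0,0,2,1]],
  ],
)

```text
time: 15.0
tool_pos: [443.7, -85.1, 6.3]
tcp_rot: [3.142, 0.003, -2.894]
contact_force: [-0.1, 1.1, -0.1]
grip_width: 19.9
```

>>> send_rows(
  targets=[
    [[0,0,0,0,0,1,1],[0,0,0,0,0,1.5,1],[0,0,0,0,0,1.5,1]],
  ],
)

```text
time: 15.25
tool_pos: [443.7, -85.1, 4.8]
tcp_rot: [3.142, 0.003, -2.894]
contact_force: [-0.7, -0.1, -1.7]
grip_width: 19.8
```

>>> send_rows(
  targets=[
    [[0,0,0,0,0,1,1],[0,0,0,0,0,1.5,1],[0,0,0,0,0,1.5,1]],
  ],
)

```text
time: 15.5
tool_pos: [443.8, -85.2, 3.3]
tcp_rot: [-3.142, 0.003, -2.894]
contact_force: [0.2, -0.1, -0.6]
grip_width: 19.8
```

>>> send_rows(
  targets=[
    [[0,0,0,0,0,1,1],[0,0,0,0,0,1,1],[0,0,0,0,0,1,0],[0,0,0,0,0,1,-0.2],[0,0,0,0,0,1,-0.2]],
  ],
)

```text
time: 15.92
tool_pos: [443.8, -85.2, 2.4]
tcp_rot: [-3.141, 0.003, -2.894]
contact_force: [0.1, 0.3, 0.0]
grip_width: 35.0
```

>>> send_rows(
  targets=[
    [[0,0,0,0,0,0,-0.4],[0,0,0,0,0,-15,-0.6],[0,0,0,0,0,-55,-0.6],[0,0,0,0,0,-96,-0.6],[0,0,0,0,0,-137,-0.6]],
  ],
)

```text
time: 16.33
tool_pos: [442.6, -85.0, 140.6]
tcp_rot: [3.141, 0.002, -2.894]
contact_force: [0.3, 0.3, -0.7]
grip_width: 68.3
```

>>> send_rows(
  targets=[
    [[0,0,0,0,20,-30,-0.6],[0,0,0,0,60,-40,-0.6],[0,0,0,0,100,-40,-0.6],[0,0,0,0,140,-40,-0.6],[0,0,0,0,180,-40,-0.6]],
  ],
)

```text
time: 16.75
tool_pos: [398.3, 90.6, 179.8]
tcp_rot: [-3.141, 0.004, -2.895]
contact_force: [1.2, 0.8, 0.6]
grip_width: 73.5
```

>>> send_rows(
  targets=[
    [[0,0,0,0,30,0,-0.6],[0,0,0,0,30,0,-0.6],[0,0,0,0,30,0,-0.6]],
  ],
)

```text
time: 17.0
tool_pos: [391.1, 119.5, 179.4]
tcp_rot: [-3.141, 0.003, -2.89]
contact_force: [0.4, -0.8, -0.4]
grip_width: 73.6
```

```bash
python3 look.py 12
python3 - <<'E'
from fit import *
o=get_obs();print(o["tool_pos"],o["contact_force"],o["grip_width"],o["time"])
S=np.load("pics/side12.npy");T=np.load("pics/top12.npy")
cv2.imwrite("pics/s12.png",S[:,:,::-1][100:300,150:400].repeat(3,0).repeat(3,1));cv2.imwrite("pics/t12.png",T[:,:,::-1][80:280,100:360].repeat(3,0).repeat(3,1))
E
```

```text
[391.83311634 117.93248567 179.34604811] [ 0.7004078  -0.6141474  -0.27317485] 73.84845890733592 17.1
```

View pics/s12.png

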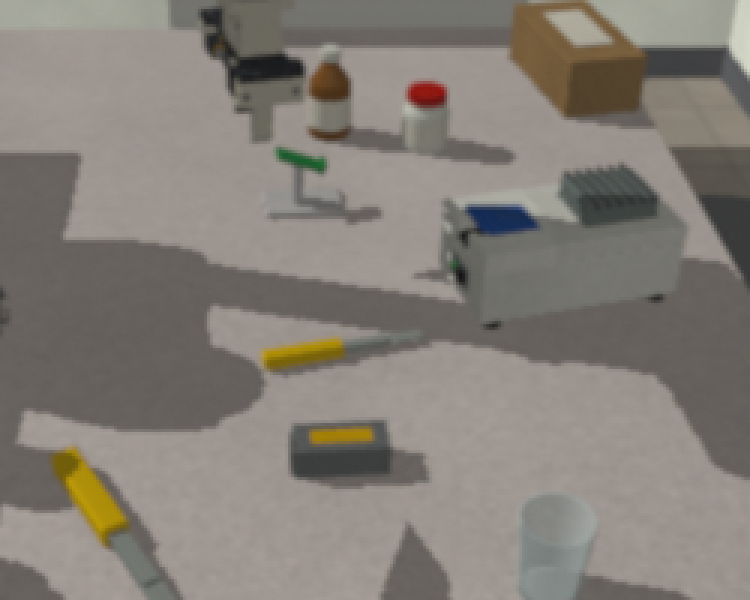

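View pics/t12.png

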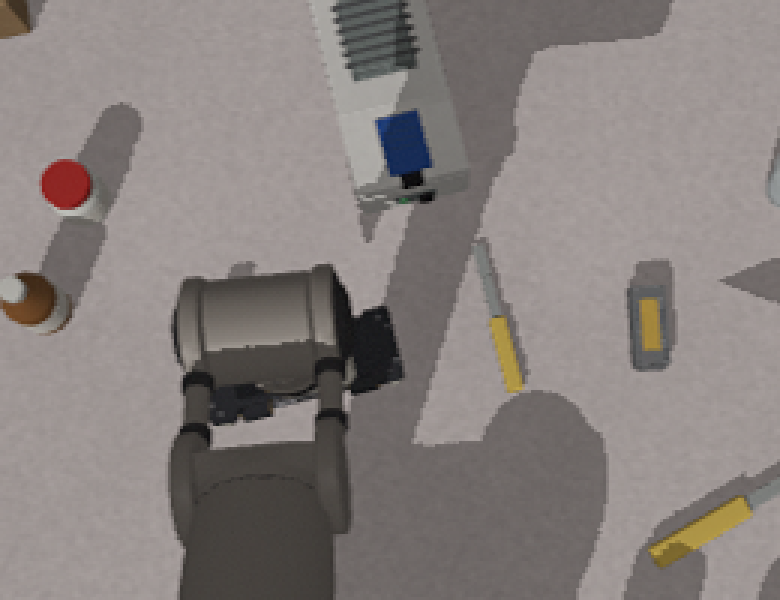

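Run:
```python
from fit import *
def cov(x,y,z,yaw,tilt):
    Rr=R.from_euler("z",yaw)*R.from_euler("y",tilt)
    q=np.array([[a,b,c] for a in(-36,36) for b in(-25,25) for c in(-4,4)])
    return Rr.apply(q)+[x,y,z]
ims=load(12);ro=dict(side=(295,155,45,32),top=(215,112,40,32))
for cams in (("top",),("side",)):
    p,f=fitpoly(ims,"blue",lambda p:cov(p[0],p[1],106.3,p[2],.146),[669,30,.25],ro,cams,steps=[6,6,.05]);print("popped",cams,np.round(p,3),round(f,2))
p,f=fitpoly(ims,"blue",lambda p:cov(p[0],p[1],p[4],p[2],p[3]),[669,30,.25,.146,106],ro,("side","top"),steps=[6,6,.05,.05,4]);print(np.round(p,3),round(f,2))
# seated box check in top0
im0=load(0)
# rest
def rest(x,y,z,yaw,pitch=.38,x1=30):
    Rr=R.from_euler("z",yaw)*R.from_euler("y",pitch)
    q=[[-32-(x1-30)*0,b,c] for b in(-14,14) for c in(0,)]+[[a,b,6] for a in (24,x1) for b in(-14,14)]+[[x1,b,0] for b in(-14,14)]
    return Rr.apply(np.array(q))+[x,y,z]
rr=dict(side=(236,143,30,22),top=(160,178,22,32))
for k in(0,12):
  im=load(k)
  for x1 in (30,32):
    if k==0:
        p,f=fitpoly(im,"green",lambda p:rest(p[0],p[1],68,p[2],.38,x1),[461,250,0],rr,("top",),steps=[6,6,.1]);print("rest top",k,x1,np.round(p,3),round(f,2))
def rest2(x,y,z,yaw,pitch=.38,th=6):
    Rr=R.from_euler("z",yaw)*R.from_euler("y",pitch)
    q=[[a,b,c] for a in(-32,32) for b in(-14,14) for c in(-th,0)]
    return Rr.apply(np.array(q))+[x,y,z]
A=np.clip(alpha(im0["top"],"green"),0,None);ys,xs=np.where(A>25);m=(ys>170)&(ys<215)&(xs>150)&(xs<190);print("rows",ys[m].min(),ys[m].max(),"cols",xs[m].min(),xs[m].max())
A2=alpha(im0["side"],"green")[143:165,236:262];np.set_printoptions(linewidth=220);print(A2.round().astype(int))
print(A[180:205,160:182].round().astype(int))
```

```text
popped ('top',) [6.71084e+02 3.11120e+01 2.74000e-01] 10.48
popped ('side',) [6.69458e+02 3.07060e+01 3.44000e-01] 11.28
[6.70941e+02 3.11810e+01 2.84000e-01 1.84000e-01 1.05889e+02] 22.02
rest top 0 30 [4.51688e+02 2.49827e+02 9.40000e-02] 6.75
rest top 0 32 [4.50908e+02 2.49831e+02 9.50000e-02] 4.78
rows 184 202 cols 166 173
[[-2 -2 -2  0 -1 -1 -1 -1  0 -2  0 -2 -2 -2 -2 -1 -2 -2 -2  0  0  1  2  3  3  2]
 [ 0 -1  0 -1 -1 -1 -1  0  0 -2 -2  0  0 -2 -1 -2 -2 -3 -4 -1 -2 -2 -2 -1 -1  0]
 [ 0 -1 -1  0 -2 -1 -1  0 -2 -1 -2 -1 -1 -2 -2 -1 -1 -2 -2 -2 -3 -2  0 -1  0 -2]
 [-1 -2 -2 -2 -2 -1  0  0 -2 -2 -2 -2 -2 -1 -2 -2 -2  0  0 -2 -2 -2 -2 -2 -2 -2]
 [ 0 -1 -2  0 -2 -2  0  0  0  0 -2 -2 -2 -1 -2 -1 -2 -1 -1 -1 -1 -1 -1 -2  0 -1]
 [-2 -1  0 -2  0  2  4  4  4  1  0 -2 -1 -2 -1  0 -1 -1 -2 -2  0  0 -2 -1 -2 -2]
 [ 0  0 -2 -2  1 10 20 24 18 12  8  4  1  0  0 -2 -1 -2 -2 -1 -1 -2  0 -2  0 -1]
 [-1  0 -1  0  3 17 37 48 41 35 29 21 13  7  4  3  0  0 -1 -1 -2  0 -2 -1 -1 -1]
 [-1  0  0 -2  0 14 34 52 56 55 51 46 37 30 24 16  8  4  3  1  4  5  2  0 -1  0]
 [-1 -1  0 -2  0  4 21 36 45 50 54 54 54 5
[... 2037 characters left out ...]
 0  0  0]
 [ 0  0  0  0  0  1 49 45 44 46 45 45 46 34  6  0  0  0  0  0  0  0]
 [ 0  0  0  0  0 14 48 46 45 44 46 44 46 34  6  0  0  0  0  0  0  0]
 [ 0  0  0  0  0 15 48 46 45 44 45 46 48 30  7  0  0  0  0  0  0  0]
 [ 0  0  0  0  1 14 47 44 44 46 45 46 46 28  2  0  0  0  0  0  0  0]
 [ 0  0  0  0  0 14 48 46 44 44 44 44 46 26  2  0  0  0  0  0  0  0]
 [ 0  0  0  0  0 14 48 46 45 44 44 46 48 26  1  0  0  0  0  0  0  0]
 [ 0  0  0  0  0 19 58 56 54 57 58 60 64 32  4  0  0  0  0  0  0  0]
 [ 0  0  0  0  0  8 31 30 21 12  4  0  0  0  0  0  0  0  0  0  0  0]
 [ 0  0  0  0  0  0  0  0  0  0  0  0  0  0  0  0  0  0  0  0  0  0]
 [ 0  0  0  0  0  0  0  0  0  0  0  0  0  0  0  0  0  0  0  0  0  0]]
```

Run:
```python
from fit import *
print("far lip top edge",onz("top",(169.5,183.6),61.7),"far w/o lip",onz("top",(169.5,183.6),56))
print("near upper edge, (bottom side edge visible?)",onz("top",(169.5,202),80),onz("top",(169.5,200.6),80))
# side: upper-left corner & lip
for z in(80,): print("side near upper corners", onz("side",(242.0,149.2),z),onz("side",(241.6,151.5),z))
for yaw in(0.05,.09):
  Rr=R.from_euler("z",yaw)*R.from_euler("y",.38)
  for o in ([451,250,68],[458,250,68],[461,251,66]):
    q=lambda a,b,c: Rr.apply([a,b,c])+o
    P=np.array([q(-32,14,0),q(-32,-14,0),q(24,14,6),q(24,-14,6),q(32,14,6),q(32,-14,6),q(32,-14,-4)])
    print(yaw,o,"\n top",proj("top",P).round(1).tolist(),"\n side",proj("side",P).round(1).tolist())
S=load(0)["side"];crop(S,249,155,34,26,22,"s_rest2.png")
T=load(0)["top"];crop(T,170,193,30,26,22,"t_rest2.png")
```

```text
far lip top edge [485.63437031 252.2391474   61.7       ] far w/o lip [486.69010922 253.41809237  56.        ]
near upper edge, (bottom side edge visible?) [419.66631659 246.28659315  80.        ] [424.3955395 246.4503982  80.       ]
side near upper corners [421.14595093 254.38189282  80.        ] [419.36460157 235.75498785  80.        ]
0.05 [451, 250, 68] 
 top [[164.7, 201.7], [173.0, 201.3], [165.4, 186.6], [173.6, 186.2], [165.6, 184.6], [173.8, 184.2], [174.3, 185.7]] 
 side [[241.8, 148.2], [242.3, 151.7], [256.0, 151.3], [256.6, 154.8], [257.9, 152.0], [258.6, 155.4], [257.6, 157.6]]
0.05 [458, 250, 68] 
 top [[164.7, 199.7], [173.1, 199.2], [165.5, 184.6], [173.7, 184.1], [165.6, 182.6], [173.8, 182.2], [174.4, 183.7]] 
 side [[243.7, 148.2], [244.2, 151.7], [257.8, 151.3], [258.5, 154.8], [259.7, 152.0], [260.4, 155.4], [259.4, 157.6]]
0.05 [461, 251, 66] 
 top [[164.6, 198.9], [173.0, 198.4], [165.3, 183.8], [173.6, 183.4], [165.5, 181.8], [173.7, 181.4], [174.2, 183.0]] 
 side [[244.5, 148.6], [245.0, 152.0], [258.6, 151.7], [259.3, 155.1], [260.5, 152.3], [261.2, 155.7]
[... 182 characters left out ...]
242.5, 151.8], [255.8, 151.2], [256.8, 154.7], [257.7, 151.8], [258.7, 155.3], [257.7, 157.5]]
0.09 [458, 250, 68] 
 top [[165.1, 199.8], [173.5, 199.0], [165.2, 184.7], [173.4, 184.0], [165.3, 182.8], [173.5, 182.0], [174.0, 183.6]] 
 side [[243.6, 148.4], [244.4, 151.8], [257.6, 151.2], [258.6, 154.6], [259.5, 151.8], [260.5, 155.2], [259.5, 157.5]]
0.09 [461, 251, 66] 
 top [[165.0, 199.0], [173.3, 198.3], [165.1, 184.0], [173.3, 183.2], [165.1, 182.0], [173.3, 181.3], [173.9, 182.8]] 
 side [[244.3, 148.7], [245.2, 152.1], [258.4, 151.6], [259.4, 155.0], [260.3, 152.1], [261.3, 155.6], [260.3, 157.8]]
s_rest2.png origin col,row 232 142 scale 22
t_rest2.png origin col,row 155 180 scale 22
```

View pics/s_rest2.png

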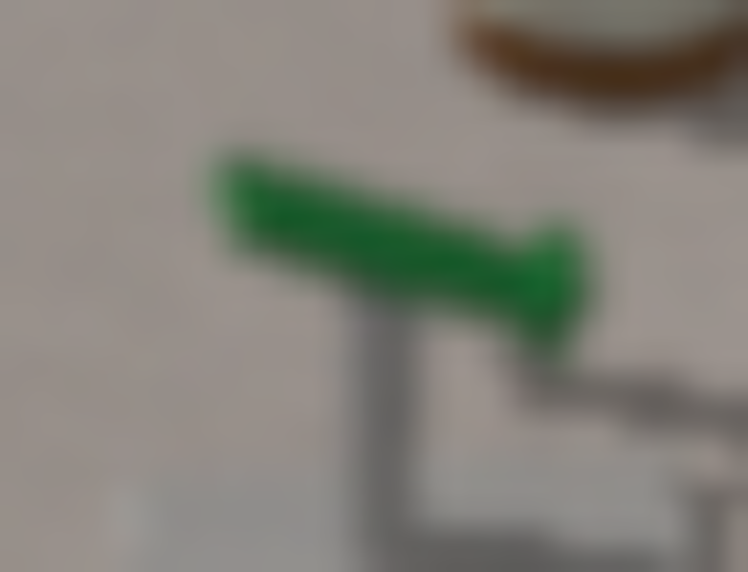

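View pics/t_rest2.png

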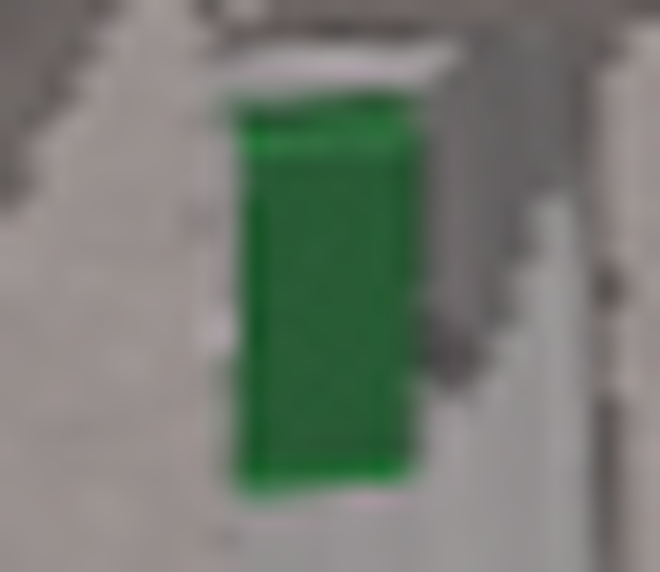

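Run:
```python
from mv import *
to([655.5,27,150],Rd(.26))
```

```text
turn [-0.   0.2 -0.7] shift [-233.1 -152.9   30.1] | pos [391.8 117.9 179.3] rpy [-3.141e+00  3.000e-03 -2.893e+00] t 17.1 w 73.8
```

>>> send_rows(
  targets=[
    [[0,0,-0.7,-34,-22,0,-0.6],[0,0,-0.7,-68,-44,0,-0.6],[0,0,-0.7,-102,-66,5,-0.6],[0,0,-0.7,-136,-88,10,-0.6],[0,0,-0.7,-170,-110,15,-0.6]],
  ],
)

```text
time: 17.52
tool_pos: [585.5, 50.5, 164.4]
tcp_rot: [-3.141, 0.003, -2.884]
contact_force: [0.8, 0.3, 0.3]
grip_width: 73.2
```

>>> send_rows(
  targets=[
    [[0,0,0,-34,-22,5,-0.6],[0,0,0,-63,-42,15,-0.6],[0,0,0,-63,-42,15,-0.6],[0,0,0,-63,-42,15,-0.6]],
  ],
)

```text
time: 17.85
tool_pos: [655.7, 26.0, 147.2]
tcp_rot: [3.141, -0.001, -2.885]
contact_force: [-0.9, 1.3, 0.4]
grip_width: 73.5
```

Run:
```python
from mv import *
S=capture("side");np.save("pics/side13.npy",S);crop(S,315,165,80,60,9,"s13.png")
to([655.5,27,104],Rd(.26))
```

```text
s13.png origin col,row 275 135 scale 9
turn [ 0.   0.  -0.1] shift [-0.5 -0.2 44.6] | pos [654.9  27.  148.6] rpy [ 3.141e+00  1.000e-03 -2.884e+00] t 17.9 w 73.2
```

View pics/s13.png

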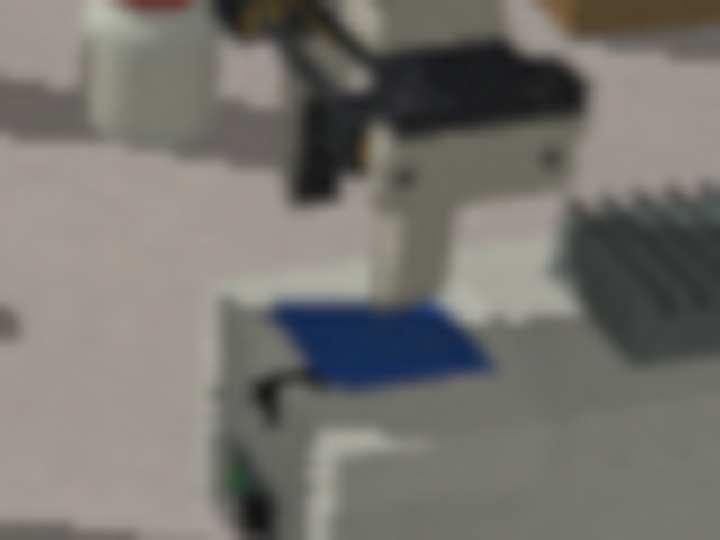

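>>> send_rows(
  targets=[
    [[0,0,0,0,0,18,-0.6],[0,0,0,0,0,33,-0.6],[0,0,0,0,0,39,-0.6],[0,0,0,0,0,42,-0.6],[0,0,0,0,0,43,-0.6]],
  ],
)

```text
time: 18.32
tool_pos: [655.0, 29.0, 107.8]
tcp_rot: [-3.141, 0.003, -2.881]
contact_force: [0.5, -0.6, 0.5]
grip_width: 73.5
```

>>> send_rows(
  targets=[
    [[0,0,0,0,0,0.5,-0.6],[0,0,0,0,0,1,-0.6]],
  ],
)

```text
time: 18.48
tool_pos: [655.8, 29.1, 107.4]
tcp_rot: [-3.141, 0.005, -2.881]
contact_force: [-0.0, 0.7, 1.0]
grip_width: 73.4
```

Run:
```python
from mv import *
S=capture("side");np.save("pics/side14.npy",S);crop(S,315,170,60,45,12,"s14.png")
to([655.5,27,104],Rd(.26));print(get_obs()["contact_force"])
```

```text
s14.png origin col,row 285 147 scale 12
turn [-0.   0.3  0. ] shift [ 0.8 -2.   3.1] | pos [655.7  29.1 107.1] rpy [-3.141  0.005 -2.881] t 18.53 w 73.2
[-0.27546161 -0.4406027   0.49547333]
```

View pics/s14.png

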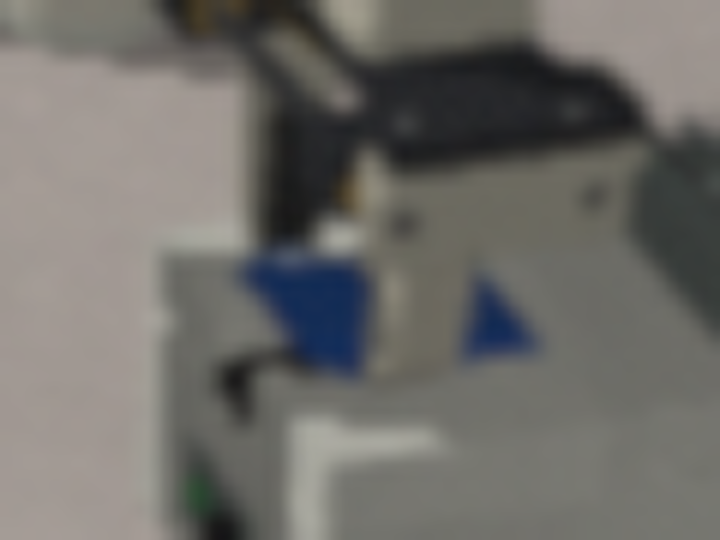

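>>> send_rows(
  targets=[
    [[0,0,0,0,-1,1.5,-0.6],[0,0,0,0,-1.5,3,-0.6],[0,0,0,0,-1.5,3,-0.6]],
  ],
)

```text
time: 18.78
tool_pos: [655.7, 27.5, 103.0]
tcp_rot: [-3.142, 0.003, -2.881]
contact_force: [0.1, -0.4, 0.8]
grip_width: 73.5
```

Run:
```python
from mv import *
to([655.5,27,104],Rd(.26));print(get_obs()["contact_force"])
```

```text
turn [-0.   0.2  0. ] shift [ 0.3 -0.4 -1. ] | pos [655.7  27.5 103. ] rpy [-3.142e+00  3.000e-03 -2.881e+00] t 18.78 w 73.5
[ 0.14904494 -0.38102035  0.84623537]
```

>>> send_rows(
  targets=[
    [[0,0,0,0,0,-1,-0.3],[0,0,0,0,0,-1,0],[0,0,0,0,0,-1,0.3],[0,0,0,0,0,-1,0.6],[0,0,0,0,0,-1,1]],
  ],
)

```text
time: 19.2
tool_pos: [655.8, 27.7, 104.2]
tcp_rot: [-3.141, 0.003, -2.881]
contact_force: [0.3, -0.4, 0.4]
grip_width: 49.1
```

>>> send_rows(
  targets=[
    [[0,0,0,0,0,0,1],[0,0,0,0,0,0,1],[0,0,0,0,0,0,1]],
  ],
)

```text
time: 19.45
tool_pos: [655.8, 27.6, 104.2]
tcp_rot: [-3.141, 0.003, -2.881]
contact_force: [0.8, 0.0, -0.3]
grip_width: 49.6
```

Run:
```python
from mv import *
to([655.5,27,104],Rd(.26));o=get_obs();print(o["contact_force"],o["moment"])
```

```text
turn [-0.   0.2  0. ] shift [ 0.5 -0.5  0.2] | pos [655.8  27.6 104.2] rpy [-3.141e+00  3.000e-03 -2.881e+00] t 19.45 w 49.6
[ 0.81701993  0.03315061 -0.33071627] [0.09520355 0.000852   0.03833335]
```

Gripped at 49.6 mm (plate 50 mm). Lifting straight out.

>>> send_rows(
  targets=[
    [[0,0,0,0,0,-4,1],[0,0,0,0,0,-12,1],[0,0,0,0,0,-24,1],[0,0,0,0,0,-40,1],[0,0,0,0,0,-60,1]],
  ],
)

```text
time: 19.87
tool_pos: [655.2, 27.6, 165.1]
tcp_rot: [3.141, 0.002, -2.881]
contact_force: [-0.1, -0.6, -0.0]
grip_width: 49.6
```

>>> send_rows(
  targets=[
    [[0,0,0,0,0,-30,1],[0,0,0,0,0,-30,1],[0,0,0,0,0,-30,1]],
  ],
)

```text
time: 20.12
tool_pos: [656.7, 27.5, 197.7]
tcp_rot: [-3.14, 0.009, -2.881]
contact_force: [-1.2, -0.3, -2.4]
grip_width: 49.8
```

```bash
python3 look.py 15
python3 - <<'E'
from mv import *
S=np.load("pics/side15.npy");crop(S,315,150,80,60,9,"s15.png");
o=get_obs();print(o["tool_pos"],o["tcp_rot"],o["contact_force"],o["grip_width"],o["time"])
E
```

```text
s15.png origin col,row 275 120 scale 9
[655.19103603  27.59596011 194.26736827] [-3.14159011e+00  3.00418298e-03 -2.88127168e+00] [ 0.14408183 -0.29904834 -0.53685505] 49.3817835401579 20.2167
```

View pics/s15.png

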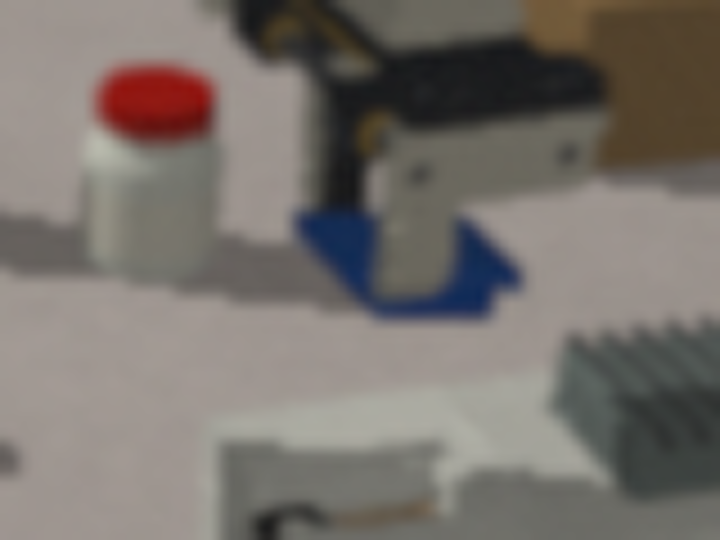

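```bash
cat > ov.py <<'E'
from fit import *
def covpts(tcp,yaw,tpitch,rel,ct):  # ct cover tilt total; rel centre offset in tool-aligned frame (x fwd, z up)
    Rt=R.from_euler("z",yaw)*R.from_euler("y",tpitch)
    c=np.array(tcp)+Rt.apply([rel[0],0,rel[1]])
    return c,R.from_euler("z",yaw)*R.from_euler("y",ct)
def wire(img,cam,c,Rc,roi,s,col):
    def P(q):
        uv=proj(cam,Rc.apply(np.array(q,float))+c); return ((uv+.5-[roi[0],roi[1]])*s).astype(int)
    def poly(q):
        cv2.polylines(img,[P(q).reshape(-1,1,2)],True,col,1)
    for z in(4,-4): poly([[36,25,z],[36,-25,z],[-36,-25,z],[-36,25,z]])
    poly([[31,17.5,-19.5],[31,-17.5,-19.5],[-16,-17.5,-19.5],[-16,17.5,-19.5]])
def base(im,roi,s):
    c0,r0,w,h=roi;return np.ascontiguousarray(cv2.resize(im[r0:r0+h,c0:c0+w,::-1],None,fx=s,fy=s,interpolation=cv2.INTER_CUBIC))
E
python3 - <<'E'
from ov import *
S=np.load("pics/side15.npy");roi=(300,135,40,30)
outs=[]
for t in(.1,.15,.2):
    b=base(S,roi,9);c,Rc=covpts([655.2,27.6,194.3],.26,0,[15.6,2],t);wire(b,"side",c,Rc,roi,9,(0,255,255));outs.append(b)
b=base(S,roi,9);outs.append(b)
cv2.imwrite("pics/ov15.png",np.vstack([np.hstack(outs[:2]),np.hstack(outs[2:])]))
E
```

```text
(no output)
```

View pics/ov15.png

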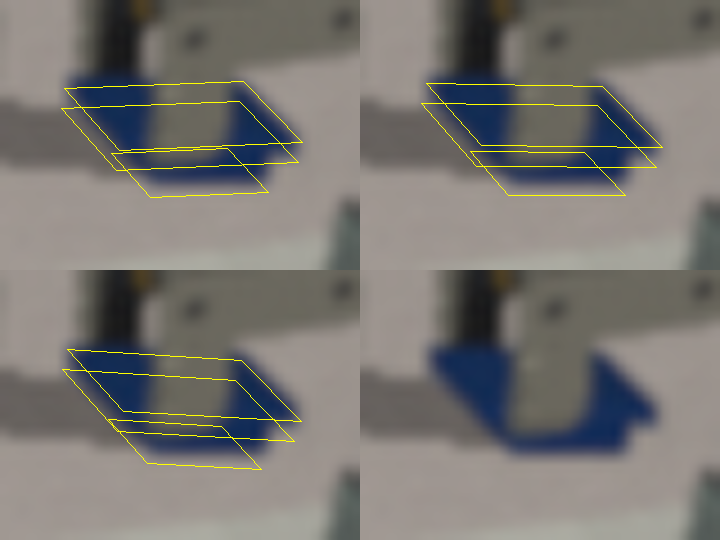

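Run:
```python
from mv import *
to([435,248.7,140],Rd(.09,.234))
```

```text
turn [-1.1 13.5  9.7] shift [156.  270.3  53.8] | pos [655.2  27.6 194.3] rpy [-3.142e+00  3.000e-03 -2.881e+00] t 20.22 w 49.4
```

>>> send_rows(
  targets=[
    [[0,0,0,18,31,2,1],[-0.2,3,2.2,36,62,4,1],[-0.4,5,3.6,54,93,8,1],[-0.6,7,5,72,124,14,1],[-0.8,9,6.5,90,155,20,1]],
  ],
)

```text
time: 20.63
tool_pos: [526.8, 155.1, 172.8]
tcp_rot: [3.137, -0.158, -2.996]
contact_force: [0.3, 0.1, -0.8]
grip_width: 49.9
```

Run:
```python
from mv import *
to([435,248.7,140],Rd(.09,.234))
```

```text
turn [-0.3  4.4  3.1] shift [ 71.1 105.7  45.1] | pos [526.8 155.1 172.8] rpy [ 3.137 -0.158 -2.996] t 20.63 w 49.9
```

>>> send_rows(
  targets=[
    [[-0.1,1.5,1,20,29,12,1],[-0.2,3,2,40,58,24,1],[-0.3,4.4,3.1,60,88,36,1],[-0.3,4.4,3.1,68,102,42,1],[-0.3,4.4,3.1,68,102,42,1]],
  ],
)

```text
time: 21.05
tool_pos: [437.2, 246.6, 141.5]
tcp_rot: [-3.141, -0.237, -3.046]
contact_force: [0.5, -0.6, 0.1]
grip_width: 49.4
```

>>> send_rows(
  targets=[
    [[0,0,0,0,0,0,1],[0,0,0,0,0,0,1]],
  ],
)

```text
time: 21.22
tool_pos: [441.4, 244.0, 143.2]
tcp_rot: [-3.141, -0.231, -3.049]
contact_force: [0.0, 0.7, 0.2]
grip_width: 49.9
```

```bash
python3 look.py 16
python3 - <<'E'
from mv import *
to([437.1,248.7,90.4],Rd(.09,.234));
from ov import *
o=get_obs();S=np.load("pics/side16.npy");roi=(225,115,50,45)
b=base(S,roi,8);c,Rc=covpts(o["tool_pos"],.09,.234,[15.6,2],.38);b0=b.copy();wire(b,"side",c,Rc,roi,8,(0,255,255));cv2.imwrite("pics/ov16.png",np.hstack([b0,b]))
T=np.load("pics/top16.npy");crop(T,170,190,70,60,10,"t16.png")
E
```

```text
turn [-0.   0.2  0. ] shift [-7.9  5.4 52.6] | pos [441.9 243.7 143.4] rpy [-3.141 -0.231 -3.051] t 21.32 w 49.6
t16.png origin col,row 135 160 scale 10
```

View pics/ov16.png

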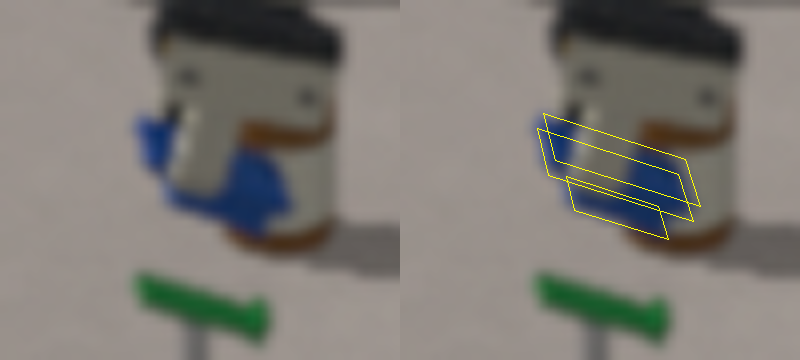

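View pics/t16.png

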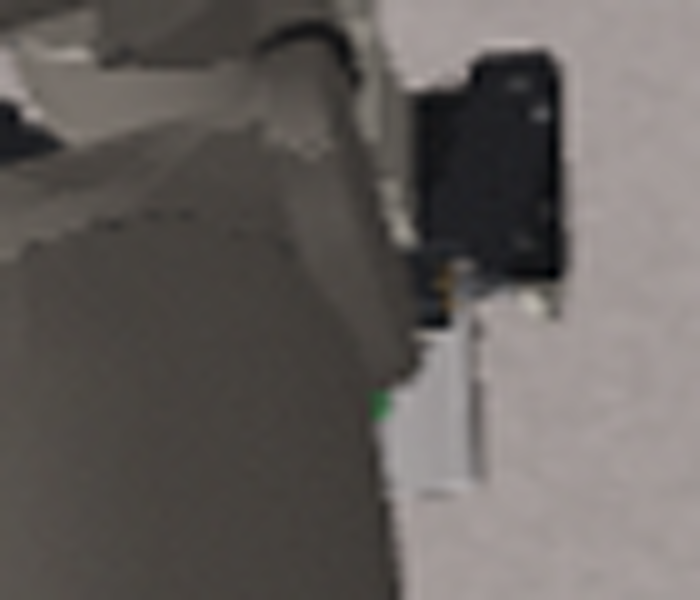

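Run:
```python
from mv import *
to([435.7,248.5,100],Rd(.09,.234))
```

```text
turn [-0.   0.2  0. ] shift [-4.4  5.3 43.6] | pos [441.9 243.7 143.4] rpy [-3.141 -0.231 -3.051] t 21.32 w 49.6
```

>>> send_rows(
  targets=[
    [[0,0.2,0,-1,3,10,1],[0,0.2,0,-2,5.3,22,1],[0,0.2,0,-3.5,5.3,34,1],[0,0.2,0,-4.4,5.3,43.6,1],[0,0.2,0,-4.4,5.3,43.6,1]],
  ],
)

```text
time: 21.73
tool_pos: [433.6, 248.5, 97.7]
tcp_rot: [-3.141, -0.239, -3.05]
contact_force: [-0.5, 0.5, -0.6]
grip_width: 49.2
```

>>> send_rows(
  targets=[
    [[0,0,0,0,0,0,1],[0,0,0,0,0,0,1]],
  ],
)

```text
time: 21.9
tool_pos: [435.3, 249.2, 100.2]
tcp_rot: [3.141, -0.234, -3.05]
contact_force: [-0.4, 1.2, -0.6]
grip_width: 49.3
```

```bash
python3 look.py 17
python3 - <<'E'
from mv import *
to([435.7,248.5,91.1],Rd(.09,.234));
from ov import *
o=get_obs();print(o["contact_force"]);S=np.load("pics/side17.npy");roi=(225,125,50,40)
b=base(S,roi,8);c,Rc=covpts(o["tool_pos"],.09,.234,[15.6,2],.38);b0=b.copy();wire(b,"side",c,Rc,roi,8,(0,255,255));cv2.imwrite("pics/ov17.png",np.hstack([b0,b]))
E
```

```text
turn [-0.   0.   0.1] shift [-2.5 -0.9  9.1] | pos [435.3 249.4 100.5] rpy [ 3.141 -0.233 -3.05 ] t 22.0 w 49.4
[-0.10851148  0.74355955  0.05992271]
```

View pics/ov17.png

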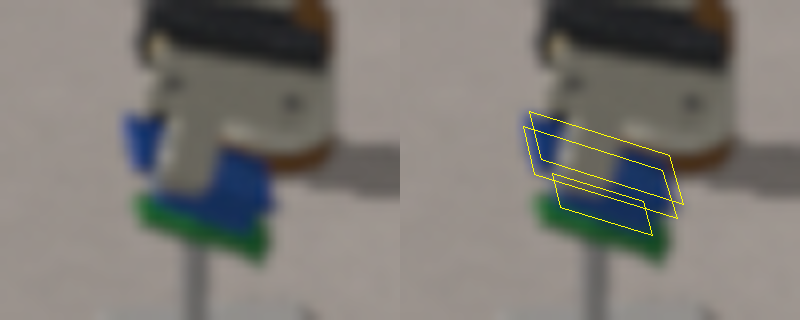

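>>> send_rows(
  targets=[
    [[0,0,0,-0.9,-0.9,3,1],[0,0,0,-1.6,-0.9,6,1],[0,0,0,-1.6,-0.9,6,1],[0,0,0,-1.6,-0.9,6,1]],
  ],
)

```text
time: 22.33
tool_pos: [434.9, 248.4, 93.5]
tcp_rot: [-3.142, -0.235, -3.05]
contact_force: [0.5, -0.1, -1.2]
grip_width: 49.6
```

>>> send_rows(
  targets=[
    [[0,0,0,-0.3,0,1,1],[0,0,0,-0.3,0,1,1]],
  ],
)

```text
time: 22.5
tool_pos: [435.1, 248.4, 92.6]
tcp_rot: [3.142, -0.235, -3.049]
contact_force: [0.5, -0.5, -1.3]
grip_width: 49.5
```

>>> send_rows(
  targets=[
    [[0,0,0,-0.3,0,1,1],[0,0,0,-0.3,0,1,1]],
  ],
)

```text
time: 22.67
tool_pos: [435.3, 248.5, 91.7]
tcp_rot: [3.141, -0.234, -3.049]
contact_force: [0.2, -0.2, 1.8]
grip_width: 49.4
```

>>> send_rows(
  targets=[
    [[0,0,0,-0.2,0,0.7,1],[0,0,0,-0.2,0,0.7,1]],
  ],
)

```text
time: 22.83
tool_pos: [435.3, 248.5, 91.2]
tcp_rot: [3.141, -0.234, -3.049]
contact_force: [-1.5, 0.9, 3.5]
grip_width: 49.8
```

Run:
```python
from mv import *
o=get_obs();print(o["tool_pos"],o["contact_force"],o["moment"],o["tcp_rot"])
```

```text
[435.3204095  248.53426751  91.24914077] [-1.51270108  0.86327409  3.5166486 ] [ 0.06220016  0.06494814 -0.01382228] [ 3.14134369 -0.23424669 -3.04936014]
```

Seated on the face (3.5 N up, little moment). Sliding down the slope to the lip.

>>> send_rows(
  targets=[
    [[0,0,0,-0.7,0,0.1,1],[0,0,0,-1,0,0.15,1],[0,0,0,-1,0,0.15,1]],
  ],
)

```text
time: 23.08
tool_pos: [436.2, 248.6, 90.8]
tcp_rot: [3.141, -0.234, -3.049]
contact_force: [-1.0, -0.4, 5.0]
grip_width: 49.6
```

>>> send_rows(
  targets=[
    [[0,0,0,-0.7,0,0.1,1],[0,0,0,-1,0,0.15,1],[0,0,0,-1,0,0.15,1]],
  ],
)

```text
time: 23.33
tool_pos: [437.1, 248.7, 90.4]
tcp_rot: [3.141, -0.235, -3.049]
contact_force: [-1.0, 0.4, 5.0]
grip_width: 49.6
```

>>> send_rows(
  targets=[
    [[0,0,0,-0.7,0,0.1,1],[0,0,0,-1,0,0.15,1],[0,0,0,-1,0,0.15,1]],
  ],
)

```text
time: 23.58
tool_pos: [438.1, 248.8, 90.0]
tcp_rot: [3.141, -0.234, -3.049]
contact_force: [-1.4, -0.2, 6.3]
grip_width: 49.6
```

>>> send_rows(
  targets=[
    [[0,0,0,-0.7,0,-0.2,1],[0,0,0,-1.2,0,-0.2,1],[0,0,0,-1.2,0,-0.2,1]],
  ],
)

```text
time: 23.83
tool_pos: [439.3, 248.9, 89.7]
tcp_rot: [3.141, -0.235, -3.049]
contact_force: [-1.7, -0.3, 4.3]
grip_width: 50.0
```

>>> send_rows(
  targets=[
    [[0,0,0,-0.7,0,0.1,1],[0,0,0,-1,0,0.1,1],[0,0,0,-1,0,0.1,1]],
  ],
)

```text
time: 24.08
tool_pos: [439.8, 248.9, 89.4]
tcp_rot: [3.142, -0.236, -3.049]
contact_force: [-2.6, 0.3, 6.0]
grip_width: 49.7
```

```bash
python3 look.py 18
python3 - <<'E'
from ov import *
o=get_obs();print(o["tool_pos"],o["contact_force"],o["moment"]);S=np.load("pics/side18.npy");roi=(230,135,40,30)
b=base(S,roi,10);c,Rc=covpts(o["tool_pos"],.09,.234,[15.6,2],.38);b0=b.copy();wire(b,"side",c,Rc,roi,10,(0,255,255));cv2.imwrite("pics/ov18.png",np.hstack([b0,b]))
E
```

```text
[439.83636117 248.89865804  89.46296987] [-2.0703399  -0.69225337  5.76137789] [0.02427974 0.26361591 0.00488254]
```

View pics/ov18.png

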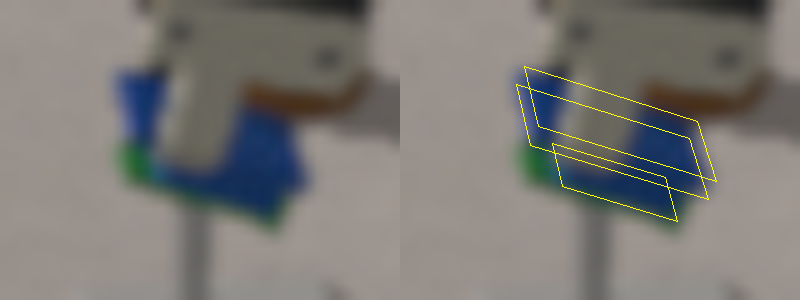

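>>> send_rows(
  targets=[
    [[0,0,0,-0.7,0,0,1],[0,0,0,-1,0,0,1],[0,0,0,-1,0,0,1]],
  ],
)

```text
time: 24.43
tool_pos: [439.9, 248.9, 89.4]
tcp_rot: [-3.141, -0.238, -3.049]
contact_force: [-5.4, -0.3, 9.0]
grip_width: 49.3
```

Run:
```python
from ov import *
o=get_obs();print(o["tool_pos"],o["contact_force"],o["moment"],o["grip_width"])
Rr=R.from_euler("z",.09)*R.from_euler("y",.38)
for ox in(451,453):
  print(ox,((proj("side",Rr.apply([[24,-17.5,0],[24,-14,6],[30,-14,6],[29,-25,15.5],[-43,-25,15.5]])+[ox,250,68])+.5-[230,135])*10).round().tolist())
S=np.load("pics/side18.npy");crop(S,253,151,24,18,30,"s18.png")
```

```text
[439.86963638 248.89166662  89.41544547] [-5.35282529 -0.30337354  8.95513576] [-0.02685866  0.9870158  -0.01890261] 49.27402474674941
451 [[268.0, 219.0], [273.0, 202.0], [287.0, 206.0], [298.0, 198.0], [121.0, 143.0]]
453 [[273.0, 219.0], [278.0, 202.0], [292.0, 206.0], [304.0, 198.0], [126.0, 143.0]]
s18.png origin col,row 241 142 scale 30
```

View pics/s18.png

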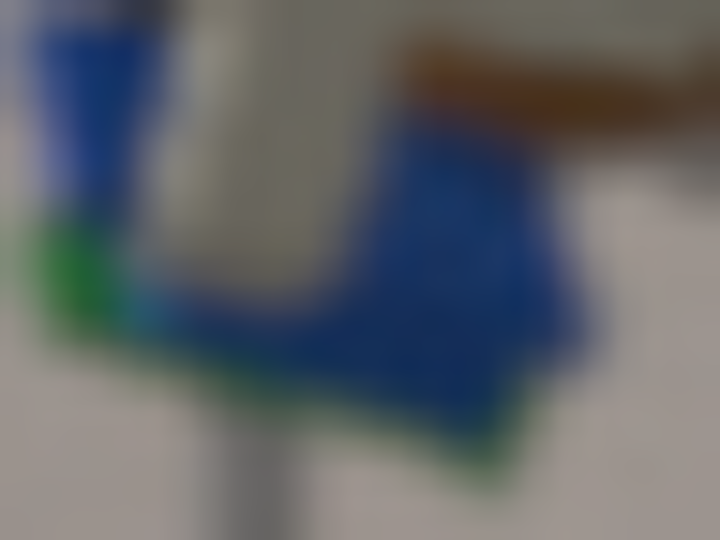

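>>> send_rows(
  targets=[
    [[0,0,0,0.6,0,-0.2,1],[0,0,0,1,0,-0.4,1],[0,0,0,1,0,-0.4,1]],
  ],
)

```text
time: 24.68
tool_pos: [440.0, 248.9, 89.6]
tcp_rot: [3.142, -0.235, -3.049]
contact_force: [-1.9, -0.4, 4.1]
grip_width: 49.8
```

>>> send_rows(
  targets=[
    [[0,0,0,0,0,0,0.1],[0,0,0,0,0,0,-0.1],[0,0,0,0,0,0,-0.3],[0,0,0,0,0,0,-0.6],[0,0,0,0,0,0,-0.6]],
  ],
)

```text
time: 25.1
tool_pos: [440.3, 248.8, 89.4]
tcp_rot: [-3.141, -0.235, -3.05]
contact_force: [0.1, 0.0, -0.1]
grip_width: 66.0
```

>>> send_rows(
  targets=[
    [[0,0,0,0,0,0,-0.6],[0,0,0,0,0,0,-0.6]],
  ],
)

```text
time: 25.27
tool_pos: [440.3, 248.9, 89.6]
tcp_rot: [-3.142, -0.235, -3.05]
contact_force: [0.1, -0.6, -0.1]
grip_width: 73.1
```

Run:
```python
from ov import *
S=capture("side");np.save("pics/side19.npy",S);crop(S,250,150,40,30,18,"s19.png")
o=get_obs();print(o["tool_pos"],o["contact_force"],o["moment"],o["grip_width"])
```

```text
s19.png origin col,row 230 135 scale 18
[440.27393756 248.88191138  89.64320171] [-0.09097041  0.05676282 -0.4391237 ] [ 0.02468685 -0.11728904 -0.01667657] 73.42077749612449
```

View pics/s19.png

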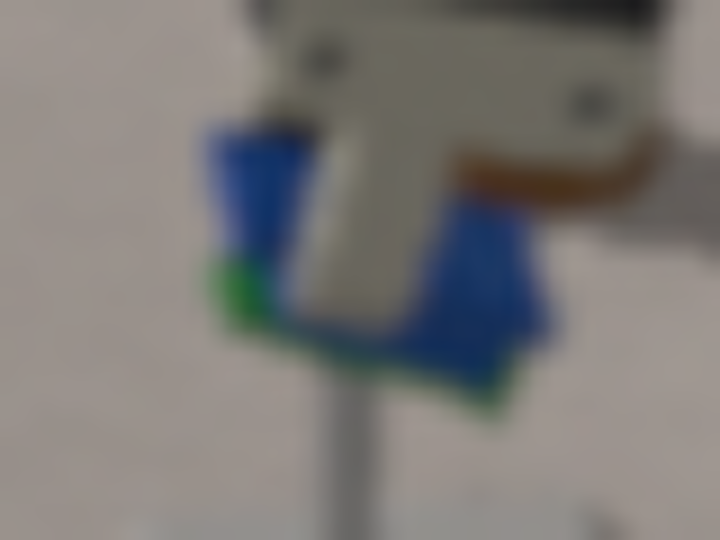

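>>> send_rows(
  targets=[
    [[0,0,0,0,0,-10,-0.6],[0,0,0,0,0,-30,-0.6],[0,0,0,0,0,-60,-0.6],[0,0,0,0,0,-100,-0.6],[0,0,0,10,-30,-120,-0.6]],
  ],
)

```text
time: 25.73
tool_pos: [463.5, 224.0, 212.8]
tcp_rot: [3.138, -0.228, -3.046]
contact_force: [-0.5, -1.2, -0.4]
grip_width: 73.4
```

>>> send_rows(
  targets=[
    [[0,-3,0,0,-40,0,-0.6],[0,-6,0,0,-80,0,-0.6],[0,-9,0,0,-120,0,-0.6],[0,-13,0,0,-160,0,-0.6],[0,-13,0,0,-200,0,-0.6]],
  ],
)

```text
time: 26.15
tool_pos: [478.0, 20.1, 210.1]
tcp_rot: [-3.141, -0.004, -3.049]
contact_force: [1.6, 0.8, -0.7]
grip_width: 73.4
```

>>> send_rows(
  targets=[
    [[0,0,0,0,-40,0,-0.6],[0,0,0,0,-40,0,-0.6],[0,0,0,0,-40,0,-0.6]],
  ],
)

```text
time: 26.4
tool_pos: [483.4, -20.2, 209.5]
tcp_rot: [-3.141, -0.007, -3.054]
contact_force: [0.2, 0.9, 0.2]
grip_width: 73.5
```

```bash
python3 look.py 20
python3 - <<'E'
from fit import *
o=get_obs();print(o["tool_pos"],o["contact_force"],o["time"])
S=np.load("pics/side20.npy");crop(S,250,150,40,30,18,"s20.png");T=np.load("pics/top20.npy");crop(T,172,192,40,34,16,"t20.png")
cv2.imwrite("pics/t20f.png",cv2.resize(T[:,:,::-1],(768,576)));cv2.imwrite("pics/s20f.png",cv2.resize(S[:,:,::-1],(768,576)))
def cov(x,y,z,yaw,tilt):
    Rr=R.from_euler("z",yaw)*R.from_euler("y",tilt)
    q=np.array([[a,b,c] for a in(-36,36) for b in(-25,25) for c in(-4,4)])
    return Rr.apply(q)+[x,y,z]
ims=load(20)
p,f=fitpoly(ims,"blue",lambda p:cov(p[0],p[1],p[3],p[2],.38),[453,250,.09,88.7],dict(side=(232,135,36,28),top=(155,175,32,34)),("top",),steps=[6,6,.08,3]);print(np.round(p,3),round(f,2))
p,f=fitpoly(ims,"blue",lambda p:cov(p[0],p[1],88.7,p[2],.38),[453,250,.09],dict(side=(232,135,36,28),top=(155,175,32,34)),("top",),steps=[6,6,.08]);print(np.round(p,3),round(f,2))
E
```

```text
[483.18182973 -17.84259586 209.14451293] [-0.55380501  0.26956427 -0.72180383] 26.5
s20.png origin col,row 230 135 scale 18
t20.png origin col,row 152 175 scale 16
[4.62174e+02 2.58969e+02 8.50000e-02 4.40000e+01] 7.13
[4.54878e+02 2.49913e+02 8.80000e-02] 9.74
```

View pics/s20.png

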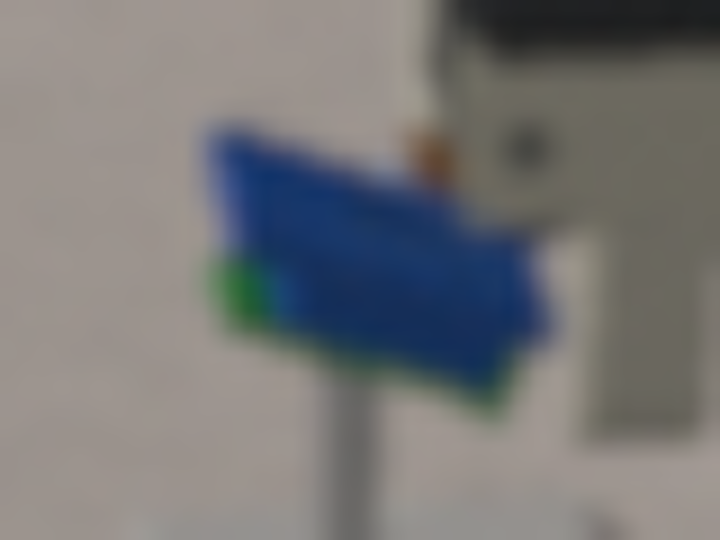

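View pics/t20.png

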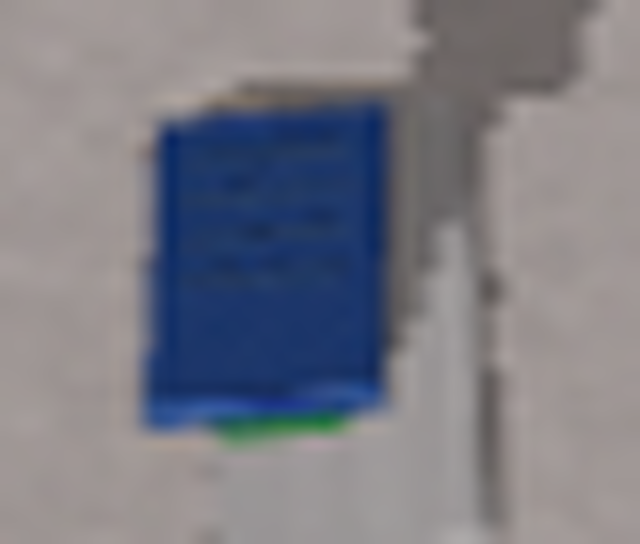

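View pics/t20f.png

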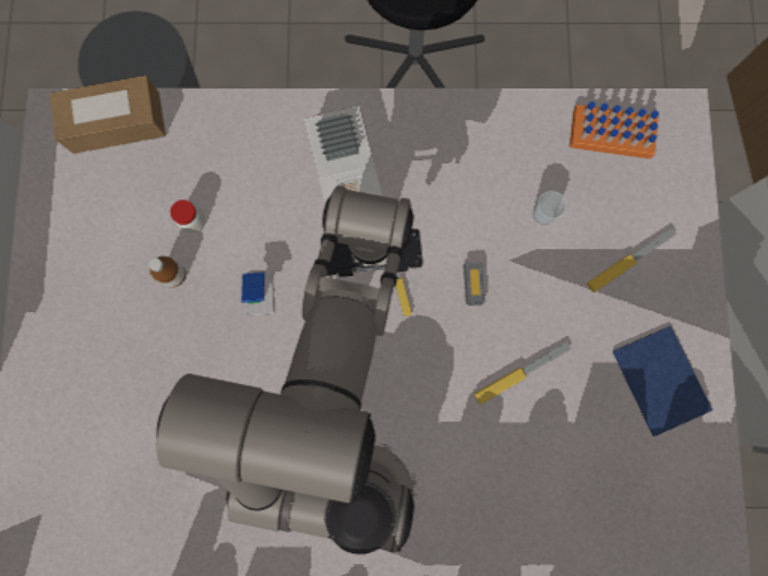

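View pics/s20f.png

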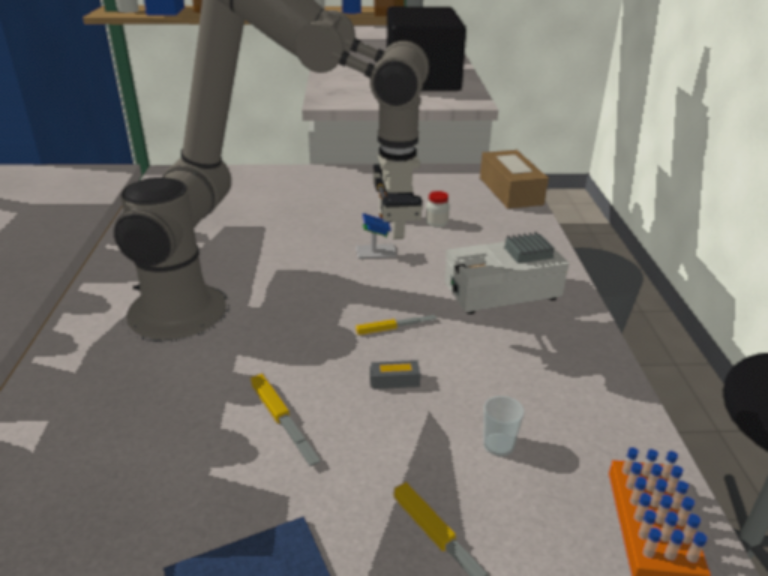

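Run:
```python
from plant import *
o=get_obs();print(o["contact_force"],abs(o["dq"]).max(),o["time"]);print(close_job())
```

```text
[-0.55380501  0.26956427 -0.72180383] 0.031026499008853962 26.5
the job is handed in; nothing more can be done
None
```

The job is finished and handed in at 26.5 s of the 72 s allowed; no verdict came back.

**What I did**
- I drew the small lever out of the sleeve by its shank, laid it on the bench and took it again by the yellow handle.
- I put the blade about 23.5 mm into the notch and tilted it until the cover popped loose, at about 27°. The fingers did not touch the cover while it was snapped in.
- I laid the lever on the bench, lifted the cover off by its long sides and set it on the rest. I then slid it down the slope until it stopped hard against the lip (about 5 N).

**What the last checks showed**
- **Cover on the rest:** it lies outer face up. The top camera puts its yaw at 0.088 rad against 0.094 for the rest, and sideways it is centred to about 1 mm. In the side view the plug sits flat on the face with the lip at its end.
- **Lever:** it lies roughly 80 mm or more from both pump and sleeve.
- **Bottle, jar and beaker:** they show at the same pixels in the top picture as at the start.
- **Arm:** it hung clear and was touching nothing when I handed in.

**What disagreed**
- The stop at the lip came about 2 to 3 mm further along the slope than my camera estimate of the rest. I trusted the contact over the camera.
- The network's place for the rest was about 9 mm from my own fit along the slope, so I used my fit.
- Near the end of the levering, wrist joint 5 reached its limit and the gripper slid a few millimetres along the handle. The cover had popped by then.

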